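Set up the light-exposure bed

ROBOT

A 7-joint arm with a two-finger parallel gripper is mounted at the origin on the work surface. World frame = base frame: x ahead of the robot, y to its left, z up, the work surface at z = 0. Lengths are in m, angles in rad, forces in N, time in s.
With the tool pointing down it reaches from about 0.4 to 0.85 m from the base axis. Payload 4.5 kg.
Tool frame: the origin (TCP) lies between the finger pads; the fingertips stand r.tip_reach ahead of it and the grasp point (between the pads) lies 3 mm ahead of it (r.tip_reach is the distance from the TCP to the fingertips, in m); z points along the fingers, y is the line along which they close (so a half turn about z gives the same grasp; the last joint's range is limited). The gripper opens to 88 mm and grips with 3 to 60 N. Pads are 18 mm wide; open, the fingers measure 123 mm over their backs; the gripper's body (75 mm by 187 mm) begins 45 mm behind the grasp point.
Start: joints at [1.262, 0.689, -0.195, 1.565, 0.157, 0.902, -0.215], TCP at [0.21, -0.589, 0.261] pointing down, gripper open.
Joint ranges: [-3.01, 3.01], [-0.46, 2.08], [-1.47, 1.51], [0.13, 2.56], [-1, 4.14], [0.04, 2.09], [-2.66, 2.66]. Speed limits (rad/s): [2.57, 2.57, 3.14, 3.14, 3.14, 3.14, 3.14].

INTERFACE

Orientations are given as a unit quaternion [x, y, z, w].
In Python, from plant import r gives the robot as it stands.
- The arm moves only by the tool step_arm, never from a script. Its argument "motion" is a list of rows, each an object with "dp": the shift along the tool's x, y, z in mm, a list of three; "twist": the turn, a rotation vector about the tool's x, y, z in rad, a list of three; "hand": the opening, from -1 (shut) to 1 (fully open). In form: [{"dp": [dx, dy, dz], "twist": [rx, ry, rz], "hand": hand}, ...]. A call has 1 to 5 rows; each row is the pose to reach, as a shift and turn from the pose commanded when the call began, along the tool's axes at that moment; what a row does not reach only later rows make up. A row lasts 1/8 s, in which the tool goes at most 62.5 mm and 10.7 degrees, less where a joint would pass 70% of its speed; a pose out of reach is approached as far as the arm can. A call with a gripper value outside its range is refused whole. The fingers move at their own pace and stop on an object; "force" is the grip in N (left out, the last holds). Time passes only in rows, so rows that repeat a pose let the fingers close. It gives the time, the measured TCP pose, the force, the opening and the grip force at its end, in the units of the state.
- r.get_state(): the state, without advancing time (a new reading comes with each control period).
- r.snapshot(name): name is "side" or "top"; returns a dict with "pixels" (384x512x3 uint8, red, green, blue), "depth" (384x512 float32, m along the optical axis (not along the pixel's ray), 0 where there is no reading), "fx", "fy", "cx", "cy" (pixels), "xyz" and "orientation" of the camera in the world. Camera axes: x right, y down, z forward; pixel columns grow to the right and rows downward; lengths in m; the calibration is good to about 2 mm. A picture is of the moment at which its call begins.
- r.finish_job(): hands the job in; it is judged then, once.
Trained networks look in the newest picture that a camera, given by its name, has taken for a name from the list of things; names that differ only in an ending like _2 or _b are one class to them, and where a whole thing is asked for, a point or a joint stands for the part that bears it (a point fixed in the world has none). Each returns a list of dicts, best first, with "score" (0 to 1); they miss things now and then, are a little off and sometimes report something else, mostly with a low value. They report only what shows in the picture. A call takes as long as a camera call. They do not tell look-alikes from the thing itself.
- r.search_frame(camera, thing): "at" ([x, y, z] in m, in the coordinates of the camera as it stood for that picture, good to about 4 mm: the middle of the surface that is visible of it).
The state is a dict: "clock": time; "q": joint angles; "qd": joint speeds; "joint_torque": joint torques, N m; "tool_pos": TCP position; "eef_rot": TCP orientation; "contact_force": force on the tool from outside, world axes, zero at the start; "moment": the same for the moment, N m; "opening": opening from 0.0 (shut) to 1.0 (fully open); "finger_force": force on a finger pad.
Only numpy, scipy, OpenCV 4.12 (cv2) and the standard library are available. Lean on these libraries where they do the work, as an engineer would, in place of code of your own. Each camera call takes 0.05 s, during which the arm holds its last target. There are 200 camera calls.

TASK

Get the light-exposure bed ready: screw the cap of every jar on the bed fully tight (clockwise, red pointer in line with the jar's white mark), and only after its cap is tight slide that jar across the bed, without lifting it, until it stands centred on a blue window of its own (any window). Move both red spring clips from the parking rail to the top edge of the orange guard, one on each white mark, upright, pushed down home and gripping. Leave everything else on the bench where it is.

Things in the scene. Friction and masses are not known exactly. Their poses are not given: they have to be found in the camera images.
- bed: Fixed flat aluminium light bed on the bench, 320 (x) x 380 (y) x 12 mm thick. Origin: centre of underside, z up. A thin grey line (y = 0) divides it: on the +y half three grey waiting circles (x = -100, 0, 100, y = 90 mm), on the -y half three blue windows with white rims. All markings are flush.
- window1 (a point): Centre of a blue window (84 mm across with its white rim) on the bed's top; bed coordinates x = -100 mm, y = -90 mm
- window2 (a point): Centre of a blue window (84 mm across with its white rim) on the bed's top; bed coordinates x = 0 mm, y = -90 mm
- window3 (a point): Centre of a blue window (84 mm across with its white rim) on the bed's top; bed coordinates x = 100 mm, y = -90 mm
- jar1: Loose amber jar, white screw cap, on the bed's waiting side; may be absent. 60 mm dia, 92 mm tall with cap, 0.3 to 0.6 kg. Origin: centre of underside (12 mm above the bench), z up. Glass 0 to 56 mm high, narrow neck, then the ribbed coaxial cap, 50 mm dia, 66 to 92 mm above the underside. White index mark on the shoulder at the jar's own +x; red pointer bar on the cap's top.
- jar2: Loose amber jar, green screw cap, on the bed's waiting side; may be absent. 60 mm dia, 92 mm tall with cap, 0.3 to 0.6 kg. Origin: centre of underside (12 mm above the bench), z up. Glass 0 to 56 mm high, narrow neck, then the ribbed coaxial cap, 50 mm dia, 66 to 92 mm above the underside. White index mark on the shoulder at the jar's own +x; red pointer bar on the cap's top.
- jar3: Loose amber jar, grey screw cap, on the bed's waiting side; may be absent. 60 mm dia, 92 mm tall with cap, 0.3 to 0.6 kg. Origin: centre of underside (12 mm above the bench), z up. Glass 0 to 56 mm high, narrow neck, then the ribbed coaxial cap, 50 mm dia, 66 to 92 mm above the underside. White index mark on the shoulder at the jar's own +x; red pointer bar on the cap's top.
- jar1_cap (a joint): Cap angle of jar1, rad: 0 = fully tight (hard stop, red pointer in line with the white mark); grows anticlockwise from above, to 4.6. Starts at 2.4 to 4.0. Captive: it only turns, and stays where left. Turning takes 0.03 N m (the jar then stays still), but dragging a jar by its cap can loosen it. None if the jar is absent.
- jar2_cap (a joint): Cap angle of jar2, rad: 0 = fully tight (hard stop, red pointer in line with the white mark); grows anticlockwise from above, to 4.6. Starts at 2.4 to 4.0. Captive: it only turns, and stays where left. Turning takes 0.03 N m (the jar then stays still), but dragging a jar by its cap can loosen it. None if the jar is absent.
- jar3_cap (a joint): Cap angle of jar3, rad: 0 = fully tight (hard stop, red pointer in line with the white mark); grows anticlockwise from above, to 4.6. Starts at 2.4 to 4.0. Captive: it only turns, and stays where left. Turning takes 0.03 N m (the jar then stays still), but dragging a jar by its cap can loosen it. None if the jar is absent.
- guard: Fixed upright orange light guard beside the bed's -y edge: a flat panel 300 mm long (own x), 6 mm thick (own y), top edge 130 mm above the bench, with two feet. Origin: centre of the panel's lower edge on the bench, z up. Two white marks, 40 mm long, on its top edge, at x = -80 and 80 mm.
- mark1 (a point): Middle of the white mark at x = -80 mm on the guard's top edge, 130 mm above the bench; axes as the guard
- mark2 (a point): Middle of the white mark at x = 80 mm on the guard's top edge, 130 mm above the bench; axes as the guard
- rail: Fixed parking rail for the clips: an upright aluminium strip 200 mm long (own x), 6 mm thick (own y), top edge 90 mm above the bench, on a flat foot 220 x 80 x 10 mm. Origin: centre of the foot's underside.
- clip1: Loose red spring clip (peg type, 90 g), upright on the parking rail at the start, jaws down. Origin: its steel pivot (radius 6 mm, 34 mm long); x along the pivot and the clipped edge, y across (jaws and tails open along y), z towards the tails. 26 mm wide. Fully home on an edge the pivot rests on it: origin 6 mm above the edge.
- clip2: Loose red spring clip (peg type, 90 g), upright on the parking rail at the start, jaws down. Origin: its steel pivot (radius 6 mm, 34 mm long); x along the pivot and the clipped edge, y across (jaws and tails open along y), z towards the tails. 26 mm wide. Fully home on an edge the pivot rests on it: origin 6 mm above the edge.
- clip1_a (a joint): Opening of one half of clip1 (the other half moves alike), rad: 0 = clipped on a 6 mm edge, 0.2 = squeezed open (hard stop; 12 N at mid-tail). Flat tails 2 to 46 mm above the pivot: 48 mm over their outsides at the top at 0, parallel and 30 mm apart at 0.2. Jaw pads 22 to 36 mm below the pivot: at 0.2 they gape at least 14 mm; let go, a spring shuts them with 6 N.
- clip2_a (a joint): Opening of one half of clip2 (the other half moves alike), rad: 0 = clipped on a 6 mm edge, 0.2 = squeezed open (hard stop; 12 N at mid-tail). Flat tails 2 to 46 mm above the pivot: 48 mm over their outsides at the top at 0, parallel and 30 mm apart at 0.2. Jaw pads 22 to 36 mm below the pivot: at 0.2 they gape at least 14 mm; let go, a spring shuts them with 6 N.
- meter: Loose green handheld light meter, 140 x 65 x 30 mm; bystander. Origin: centre of underside
- reagent: Loose amber reagent bottle, 72 mm diameter, 150 mm tall, blue cap; bystander. Origin: centre of underside
- beaker: Loose clear beaker, 80 mm diameter, 100 mm tall; bystander. Origin: centre of underside
- notebook: Loose blue notebook, 110 x 160 x 14 mm; bystander. Origin: centre of underside
- sensor: Loose yellow sensor puck, 48 mm diameter, 20 mm tall; bystander. Origin: centre of underside
- spatula: Loose spatula, 180 mm long, lying flat; bystander. Origin: underside, middle of its length
Things that resemble listed ones, but are neither listed nor needed, are in the scene too. Leave any black or yellow look-alike of the jar1 alone.

How it is judged:
By the outcome, as a careful person would: the job done as asked, in the order asked, and still so for the second after the job is handed in, with the robot touching nothing.
Of jar1, jar2, jar3 only 2 to 3 are there at a start; the rules pass over those that are not, and their reading is None.
At some moment in a run one of jar1, jar2, jar3 may be knocked a few centimetres aside while the robot is not near it.
It also fails if it takes over 210 s, if anything falls off the work surface, if the arm or the gripper's body presses on something with over 40 N, if the wrist force passes 120 N, or if a joint passes its speed limit or range.

## Working session

There is one attempt and no reset: what is moved stays moved. The work goes in short steps, Python scripts to look and compute and a tool call to move; the robot and the scene stay as the last step left them, time stands still between calls to the robot, and variables do not carry over. Pictures are saved under pics/ and viewed, at most 14 in all, crops included, and the job is handed in when it is done.

Besides the shell and the picture viewer there is one more tool, called after ">>>" by a JSON object that holds its "api" and its "payload". step_arm: Moves the arm, as the interface text tells. Its arguments: {"type":"object","properties":{"motion":{"type":"array"},"force":{"type":"number"}},"required":["motion"]}

```bash
ls; mkdir -p pics; cat > h.py <<'E'
import numpy as np, cv2
from scipy.spatial.transform import Rotation as R
from plant import r
def snap(n):
    s=r.snapshot(n); s['Rm']=R.from_quat(s['orientation']).as_matrix(); s['p']=np.array(s['xyz']); return s
def save(s,name): cv2.imwrite('pics/'+name,cv2.cvtColor(s['pixels'],cv2.COLOR_RGB2BGR))
def w(s,at): return s['Rm']@np.array(at)+s['p']
def cloud(s):
    d=s['depth']; v,u=np.mgrid[:d.shape[0],:d.shape[1]]
    P=np.stack([(u-s['cx'])/s['fx']*d,(v-s['cy'])/s['fy']*d,d],-1)
    return P@s['Rm'].T+s['p']
E
python3 - <<'E'
from h import *
for c in ['top','side']:
    s=snap(c); save(s,c+'0.png'); print(c,s['p'].round(3),s['Rm'].round(3).tolist(),s['fx'],s['cx'],s['cy'])
    for t in ['bed','window1','jar1','jar2','jar3','guard','rail','clip1','mark1','meter','reagent','beaker','notebook','sensor','spatula']:
        try: print(t,[(w(s,x['at']).round(3).tolist(),round(x['score'],2)) for x in r.search_frame(c,t)[:5]])
        except Exception as e: print(t,e)
st=r.get_state(); print({k:np.round(v,3).tolist() for k,v in st.items()}, r.tip_reach)
E
```

```text
pics
top [ 0.482 -0.041  1.412] [[0.02, -0.996, 0.088], [-1.0, -0.018, 0.025], [-0.024, -0.088, -0.996]] 440.8379491017393 263.44645953514026 185.95306028307604
bed [([0.572, 0.017, 0.013], 0.73), ([0.439, -0.354, 0.1], 0.72), ([0.547, -0.341, 0.103], 0.46)]
window1 [([0.569, 0.018, 0.01], 0.76)]
jar1 [([0.806, 0.083, 0.09], 0.94), ([0.568, 0.141, 0.103], 0.77), ([0.464, 0.139, 0.108], 0.73), ([0.663, 0.141, 0.106], 0.69), ([0.776, 0.271, 0.09], 0.57)]
jar2 [([0.806, 0.083, 0.09], 0.94), ([0.568, 0.141, 0.103], 0.77), ([0.464, 0.139, 0.108], 0.73), ([0.663, 0.141, 0.106], 0.69), ([0.776, 0.271, 0.09], 0.57)]
jar3 [([0.806, 0.083, 0.09], 0.94), ([0.568, 0.141, 0.103], 0.77), ([0.464, 0.139, 0.108], 0.73), ([0.663, 0.141, 0.106], 0.69), ([0.776, 0.271, 0.09], 0.57)]
guard [([0.574, -0.182, 0.062], 0.57), ([0.57, 0.015, 0.012], 0.31)]
rail [([0.49, -0.354, 0.01], 0.63)]
clip1 [([0.446, -0.372, 0.104], 0.65), ([0.55, -0.361, 0.103], 0.57)]
mark1 [([0.572, -0.182, 0.062], 0.98)]
meter [([0.81, -0.036, 0.036], 0.95)]
reagent [([0.411, 0.43, 0.102], 0.9), ([0.57, 0.018, 0.017], 0.45)]
beake
[... 1314 characters left out ...]
.039, 0.029], 0.68)]
reagent [([0.397, 0.425, 0.083], 0.88)]
beaker [([0.709, -0.391, 0.065], 0.85), ([0.574, 0.271, 0.023], 0.26)]
notebook [([0.601, 0.481, 0.014], 0.58), ([0.46, 0.125, 0.07], 0.53)]
sensor [([0.576, 0.271, 0.024], 0.51)]
spatula [([0.622, -0.524, 0.01], 0.64), ([0.459, 0.135, 0.103], 0.21)]
{'clock': 1.6, 'q': [1.262, 0.689, -0.195, 1.565, 0.157, 0.902, -0.215], 'qd': [-0.001, 0.0, -0.0, 0.0, 0.001, 0.001, -0.001], 'joint_torque': [0.0, -52.749, -1.267, -15.374, -0.052, -0.001, 0.0], 'tool_pos': [0.21, -0.589, 0.261], 'eef_rot': [0.985, 0.171, 0.0, 0.0], 'contact_force': [0.117, 0.806, -0.457], 'moment': [0.001, 0.029, -0.011], 'finger_force': 0.0, 'opening': 0.998} 0.022
```

View pics/top0.png

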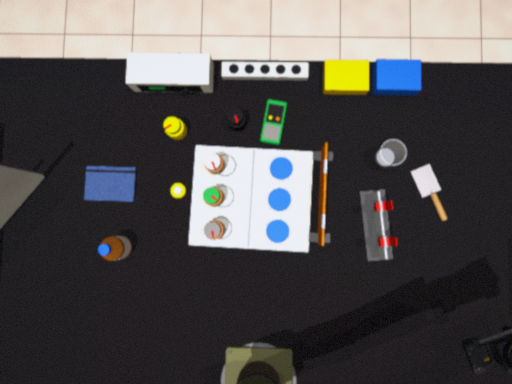

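View pics/side0.png

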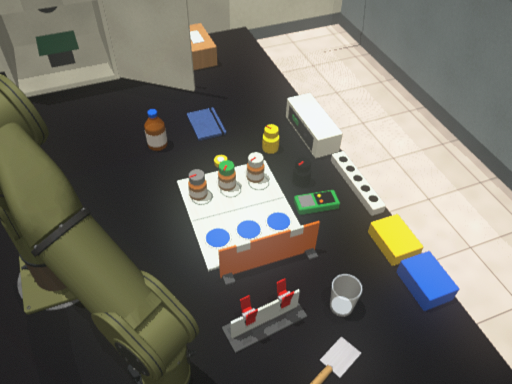

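Top view: candidates for the jars are the white (215,163), green (212,196) and grey (214,230) caps on the bed. The look-alikes are black (237,118) and yellow (175,128), plus the reagent bottle (115,247). The clips on the rail are at (383,205) and (388,241), and the guard is at (323,195). I choose the three jars on the bed and the two red clips, and measure them now.

```bash
cat >> h.py <<'E'
def circ(P):
    A=np.c_[2*P[:,:2],np.ones(len(P))]; b=(P[:,:2]**2).sum(1); c=np.linalg.lstsq(A,b,rcond=None)[0]; return c[:2]
def hsv(s): return cv2.cvtColor(s['pixels'],cv2.COLOR_RGB2HSV).astype(int)
def red(s):
    h=hsv(s); return ((h[...,0]<6)|(h[...,0]>172))&(h[...,1]>150)&(h[...,2]>90)
def jars(s,C,zlo=.098,zhi=.114):
    P=cloud(s); out=[]
    for x,y in C:
        m=(P[...,2]>zlo)&(P[...,2]<zhi)&(np.hypot(P[...,0]-x,P[...,1]-y)<.04)
        Q=P[m]; c,rad=cv2.minEnclosingCircle(Q[:,:2].astype(np.float32)*1000)
        q=P[m&red(s)]; rd=q.mean(0)[:2]-np.array(c)/1000 if len(q) else np.zeros(2)
        # direction along red bar
        out.append((np.round(c,1).tolist(),round(rad,1),np.round(Q[:,:2].mean(0)*1000,1).tolist(),np.round(np.median(Q[:,2])*1000,1),len(q),np.round(rd*1000,1).tolist(),round(np.degrees(np.arctan2(rd[1],rd[0])))))
    return out
def elong(Q):
    c=Q[:,:2].mean(0); u,_,v=np.linalg.svd(Q[:,:2]-c); return (c*1000).round(1).tolist(), round(np.degrees(np.arctan2(v[0,1],v[0,0])),1)
E
cat > m1.py <<'E'
from h import *
ims=[]
for c in ['top','side']:
    s=snap(c); P=cloud(s); H=hsv(s)
    print(c); [print('jar',j) for j in jars(s,[(.66,.138),(.566,.138),(.462,.138)])]
    bl=(H[...,0]>100)&(H[...,0]<120)&(H[...,1]>150)&(abs(P[...,2]-.012)<.012)&(abs(P[...,0]-.56)<.17)&(abs(P[...,1]+.05)<.1)
    n,l,st,ce=cv2.connectedComponentsWithStats(bl.astype(np.uint8))
    for i in range(1,n):
        if st[i,4]>50: print('win',(P[l==i].mean(0)*1000).round(1), st[i,4])
    g=(P[...,2]>.122)&(P[...,2]<.14)&(abs(P[...,1]+.18)<.05)&(abs(P[...,0]-.57)<.2)
    print('guard top',elong(P[g]),np.median(P[g][:,2]).round(4),(P[g].min(0)*1000).round(),(P[g].max(0)*1000).round())
    gm=g&(H[...,1]<90)
    n,l,st,ce=cv2.connectedComponentsWithStats(gm.astype(np.uint8))
    for i in range(1,n):
        if st[i,4]>5: print('mark',(P[l==i].mean(0)*1000).round(1), st[i,4])
    rr=red(s)&(P[...,2]>.03)&(abs(P[...,1]+.36)<.07)&(abs(P[...,0]-.5)<.15)
    n,l,st,ce=cv2.connectedComponentsWithStats(rr.astype(np.uint8))
    for i in range(1,n):
        if st[i,4]>20:
            Q=P[l==i]; T=Q[Q[:,2]>.11]; print('clip',(Q.mean(0)*1000).round(1),'top part',(T.mean(0)*1000).round(1),elong(T),'z',Q[:,2].min().round(3),Q[:,2].max().round(3),st[i,4],(T.min(0)*1000).round(),(T.max(0)*1000).round())
    ra=(abs(P[...,2]-.09)<.006)&(abs(P[...,1]+.36)<.05)&(abs(P[...,0]-.49)<.12)&~red(s)
    print('rail',elong(P[ra]),ra.sum(),(P[ra].min(0)*1000).round(),(P[ra].max(0)*1000).round())
    im=cv2.cvtColor(s['pixels'],cv2.COLOR_RGB2BGR)
    ims+= [cv2.resize(k,(400,300),interpolation=cv2.INTER_CUBIC) for k in ([im[150:246,190:318][:, :],im[180:270,350:470]] if c=='top' else [im[140:224,180:292],im[270:360,210:330]])]
cv2.imwrite('pics/c1.png',np.vstack([np.hstack(ims[:2]),np.hstack(ims[2:])]))
E
python3 m1.py
```

```text
top
jar ([671.3, 149.0], 25.5, [671.2, 148.3], np.float64(105.3), 0, [0.0, 0.0], 0)
jar ([569.7, 147.8], 25.6, [569.6, 148.1], np.float64(105.6), 0, [0.0, 0.0], 0)
jar ([466.5, 143.2], 25.9, [466.7, 142.4], np.float64(105.7), 6, [-14.9, -2.4], -171)
win [664.8 -59.5  15.4] 348
win [564.9 -55.7  15.3] 351
win [464.9 -51.6  15.3] 356
guard top ([579.6, -184.7], np.float64(178.4)) 0.1315 [ 431. -192.  122.] [ 728. -178.  137.]
mark [ 657.2 -186.8  132.2] 43
mark [ 497.7 -182.3  131.5] 44
clip [ 547.5 -370.6  119.6] top part [ 548.1 -373.2  128.4] ([548.1, -373.2], np.float64(-174.6)) z 0.096 0.144 83 [ 536. -380.  111.] [ 561. -368.  144.]
clip [ 543.2 -341.3  110.6] top part [ 541.5 -334.3  137.3] ([541.5, -334.3], np.float64(-172.8)) z 0.064 0.143 38 [ 532. -337.  122.] [ 555. -332.  143.]
clip [ 440.9 -353.6  108.8] top part [ 440.7 -345.6  138. ] ([440.7, -345.6], np.float64(-172.4)) z 0.043 0.144 43 [ 430. -350.  115.] [ 452. -343.  144.]
clip [ 444.2 -382.3  119.6] top part [ 444.5 -385.1  128.9] ([444.5, -385.1], np.float64(-172.4)) z 0.097 0.147 85 [ 432. -391.  111.] [ 456. -37
[... 608 characters left out ...]
41.2 -338.4  118.4] top part [ 541.3 -335.6  127. ] ([541.3, -335.6], np.float64(-174.1)) z 0.095 0.143 130 [ 528. -341.  110.] [ 554. -329.  143.]
clip [ 543.7 -369.   101.9] top part [ 545.4 -374.2  128.5] ([545.4, -374.2], np.float64(-174.5)) z 0.061 0.141 98 [ 533. -378.  111.] [ 557. -370.  141.]
clip [ 438.2 -350.1  119.1] top part [ 438.1 -347.5  126.8] ([438.1, -347.5], np.float64(-172.0)) z 0.097 0.144 141 [ 425. -354.  110.] [ 451. -340.  144.]
clip [ 440.4 -380.8   99.7] top part [ 441.7 -385.9  126.4] ([441.7, -385.9], np.float64(-178.3)) z 0.063 0.142 99 [ 430. -390.  111.] [ 454. -381.  142.]
rail ([480.6, -361.8], np.float64(-173.4)) 159 [ 390. -375.   84.] [ 589. -342.   95.]
```

View pics/c1.png

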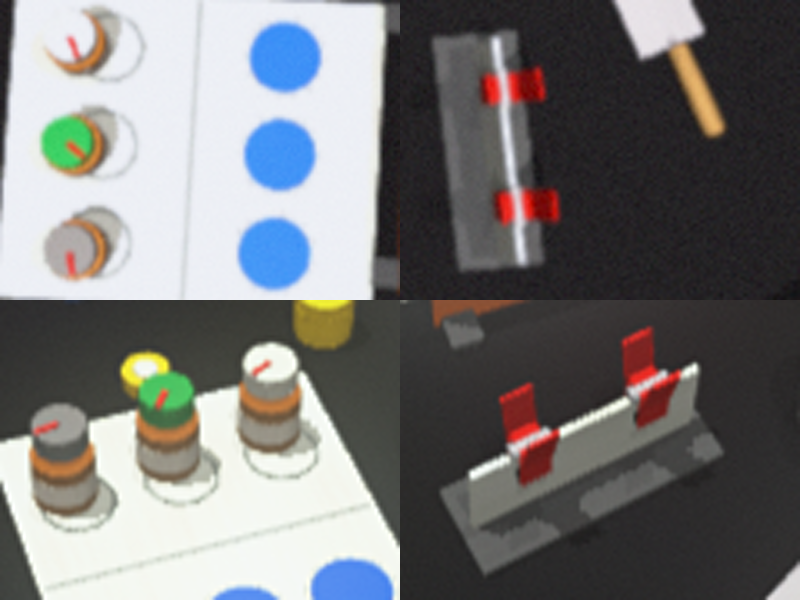

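Crops: the three jars stand about 25 mm off their waiting circles, with pointers roughly toward -x. The rail carries two upright red clips. Jars come first because the clips on the guard would later block the gripper body.

```bash
cat >> h.py <<'E'
def rel(x,y,z,psi=None):
    """dp(mm),twist to world target TCP (mm), tool down with tool-x at psi deg"""
    st=r.get_state(); Rc=R.from_quat(st['eef_rot']); p=np.array(st['tool_pos'])*1000
    d=Rc.inv().apply(np.array([x,y,z])-p)
    ax=Rc.as_matrix()[:,0]; cur=np.degrees(np.arctan2(ax[1],ax[0]))
    tw=None
    if psi is not None:
        a=np.radians(psi); Rt=R.from_matrix(np.c_[[np.cos(a),np.sin(a),0],[np.sin(a),-np.cos(a),0],[0,0,-1]])
        tw=(Rc.inv()*Rt).as_rotvec().round(3).tolist()
    print('dp',d.round(1).tolist(),'tw',tw,'psi',cur.round(1),'q',np.round(st['q'],2).tolist(),'p',p.round(1).tolist(),'open',round(st['opening'],2),'t',round(st['clock'],2))
E
python3 -c "
from h import *
rel(500,-300,260,-70.3); rel(569,148,200,90)"
```

```text
dp [370.0, -174.4, 0.7] tw [0.0, -0.0, 1.57] psi 19.6 q [1.26, 0.69, -0.19, 1.57, 0.16, 0.9, -0.22] p [210.1, -588.6, 260.8] open 1.0 t 1.7
dp [585.6, -573.1, 60.7] tw [0.0, 0.0, -1.228] psi 19.6 q [1.26, 0.69, -0.19, 1.57, 0.16, 0.9, -0.22] p [210.1, -588.6, 260.8] open 1.0 t 1.7
```

>>> {"api": "step_arm", "payload": {"motion": [{"dp": [56, -26, 0], "twist": [0, 0, 0], "hand": 1}, {"dp": [112, -52, 0], "twist": [0, 0, 0], "hand": 1}, {"dp": [168, -78, 0], "twist": [0, 0, 0], "hand": 1}, {"dp": [224, -104, 0], "twist": [0, 0, 0], "hand": 1}, {"dp": [280, -130, 0], "twist": [0, 0, 0], "hand": 1}], "force": 20}}

```text
clock: 2.33
tool_pos: [0.4315, -0.3707, 0.2609]
eef_rot: [0.985, 0.17, 0.0, 0.0]
contact_force: [-0.2, -0.6, 0.2]
opening: 0.999
finger_force: 0.0
```

```bash
python3 -c "
from h import *
rel(569,148,200,90)"
```

```text
dp [303.8, -442.4, 60.8] tw [0.001, 0.0, -1.228] psi 19.6 q [0.73, 0.61, -0.17, 1.74, 0.13, 0.8, -0.73] p [431.5, -370.7, 260.9] open 1.0 t 2.33
```

>>> {"api": "step_arm", "payload": {"motion": [{"dp": [40, -41, 0], "twist": [0, 0, 0], "hand": 1}, {"dp": [80, -82, 0], "twist": [0, 0, 0], "hand": 1}, {"dp": [120, -123, 0], "twist": [0, 0, 0], "hand": 1}, {"dp": [160, -164, 0], "twist": [0, 0, 0], "hand": 1}, {"dp": [200, -205, 0], "twist": [0, 0, 0], "hand": 1}]}}

```text
clock: 2.95
tool_pos: [0.5503, -0.1101, 0.2609]
eef_rot: [0.985, 0.171, 0.0, 0.0]
contact_force: [0.6, -0.3, 0.3]
opening: 0.999
finger_force: 0.0
```

>>> {"api": "step_arm", "payload": {"motion": [{"dp": [40, -41, 10], "twist": [0, 0, -0.18], "hand": 1}, {"dp": [80, -82, 20], "twist": [0, 0, -0.36], "hand": 1}, {"dp": [120, -123, 30], "twist": [0, 0, -0.54], "hand": 1}, {"dp": [160, -164, 40], "twist": [0, 0, -0.72], "hand": 1}, {"dp": [198, -205, 60], "twist": [0, 0, -0.9], "hand": 1}]}}

```text
clock: 3.58
tool_pos: [0.6686, 0.1497, 0.2012]
eef_rot: [0.811, 0.584, 0.001, 0.001]
contact_force: [0.6, -0.2, -1.1]
opening: 1.0
finger_force: 0.0
```

>>> {"api": "step_arm", "payload": {"motion": [{"dp": [0, 0, 0], "twist": [0, 0, -0.18], "hand": 1}, {"dp": [0, 0, 0], "twist": [0, 0, -0.36], "hand": 1}, {"dp": [0, 0, 0], "twist": [0, 0, -0.54], "hand": 1}, {"dp": [0, 0, 0], "twist": [0, 0, -0.72], "hand": 1}, {"dp": [0, 0, 0], "twist": [0, 0, -0.9], "hand": 1}]}}

```text
clock: 4.2
tool_pos: [0.6672, 0.1476, 0.2006]
eef_rot: [0.476, 0.879, -0.0, 0.0]
contact_force: [0.2, 0.0, -0.5]
opening: 1.0
finger_force: 0.0
```

>>> {"api": "step_arm", "payload": {"motion": [{"dp": [0, 0, 0], "twist": [0, 0, -0.18], "hand": 1}, {"dp": [0, 0, 0], "twist": [0, 0, -0.36], "hand": 1}, {"dp": [0, 0, 0], "twist": [0, 0, -0.54], "hand": 1}, {"dp": [0, 0, 0], "twist": [0, 0, -0.72], "hand": 1}, {"dp": [0, 0, 0], "twist": [0, 0, -0.9], "hand": 1}]}}

```text
clock: 4.82
tool_pos: [0.6672, 0.1475, 0.2006]
eef_rot: [0.047, 0.999, -0.0, 0.0]
contact_force: [0.1, 0.0, 0.3]
opening: 1.002
finger_force: 0.0
```

>>> {"api": "step_arm", "payload": {"motion": [{"dp": [0, 0, 0], "twist": [0, 0, -0.18], "hand": 1}, {"dp": [0, 0, 0], "twist": [0, 0, -0.36], "hand": 1}, {"dp": [0, 0, 0], "twist": [0, 0, -0.54], "hand": 1}, {"dp": [0, 0, 0], "twist": [0, 0, -0.72], "hand": 1}, {"dp": [0, 0, 0], "twist": [0, 0, -0.9], "hand": 1}]}}

```text
clock: 5.45
tool_pos: [0.6673, 0.1474, 0.2006]
eef_rot: [-0.392, 0.92, -0.0, -0.0]
contact_force: [0.9, 0.5, -0.3]
opening: 0.999
finger_force: 0.0
```

```bash
python3 -c "
from h import *
rel(669,149,94,240)"
```

```text
dp [-2.4, -0.1, 106.6] tw [-0.0, -0.0, -0.241] psi -133.8 q [0.16, 1.0, -0.99, 1.4, 0.86, 1.2, 1.44] p [667.3, 147.4, 200.6] open 1.0 t 5.45
```

>>> {"api": "step_arm", "payload": {"motion": [{"dp": [-1, 0, 0], "twist": [0, 0, -0.18], "hand": 1}, {"dp": [-2.4, 0, 50], "twist": [0, 0, -0.36], "hand": 1}, {"dp": [-2.4, 0, 85], "twist": [0, 0, -0.36], "hand": 1}, {"dp": [-2.4, 0, 105], "twist": [0, 0, -0.36], "hand": 1}, {"dp": [-2.4, 0, 105], "twist": [0, 0, -0.36], "hand": 0.5}]}}

```text
clock: 6.08
tool_pos: [0.6683, 0.1491, 0.0945]
eef_rot: [-0.548, 0.836, 0.0, -0.001]
contact_force: [-0.2, -0.0, -0.4]
opening: 0.918
finger_force: 0.0
```

>>> {"api": "step_arm", "payload": {"motion": [{"dp": [0, 0, 0], "twist": [0, 0, 0], "hand": -0.5}, {"dp": [0, 0, 0], "twist": [0, 0, 0], "hand": -1}, {"dp": [0, 0, 0], "twist": [0, 0, 0], "hand": -1}, {"dp": [0, 0, 0], "twist": [0, 0, 0], "hand": -1}], "force": 12}}

```text
clock: 6.58
tool_pos: [0.6691, 0.1499, 0.0967]
eef_rot: [-0.549, 0.836, -0.0, 0.001]
contact_force: [-1.3, -1.5, 4.4]
opening: 0.563
finger_force: 12.0
```

```bash
python3 -c "
from h import *
rel(669,149,96,240);s=r.get_state();print(s['moment'],s['contact_force'],s['finger_force'])"
```

```text
dp [0.8, -0.3, 0.7] tw [-0.001, 0.001, 0.114] psi -113.5 q [0.16, 1.15, -0.99, 1.45, 1.03, 1.1, 1.69] p [669.1, 149.9, 96.7] open 0.56 t 6.58
[ 0.05902591  0.11189883 -0.01577104] [-1.31704287 -1.46477476  4.41807279] 11.998096788302064
```

>>> {"api": "step_arm", "payload": {"motion": [{"dp": [0, 0, 0], "twist": [0, 0, 0.18], "hand": -1}, {"dp": [0, 0, 0], "twist": [0, 0, 0.36], "hand": -1}, {"dp": [0, 0, 0], "twist": [0, 0, 0.54], "hand": -1}, {"dp": [0, 0, 0], "twist": [0, 0, 0.72], "hand": -1}, {"dp": [0, 0, 0], "twist": [0, 0, 0.9], "hand": -1}]}}

```text
clock: 7.2
tool_pos: [0.6686, 0.1505, 0.0967]
eef_rot: [-0.128, 0.992, 0.001, 0.0]
contact_force: [-1.8, 1.1, 3.4]
opening: 0.561
finger_force: 12.0
```

>>> {"api": "step_arm", "payload": {"motion": [{"dp": [0, 0, 0], "twist": [0, 0, 0.18], "hand": -1}, {"dp": [0, 0, 0], "twist": [0, 0, 0.36], "hand": -1}, {"dp": [0, 0, 0], "twist": [0, 0, 0.54], "hand": -1}, {"dp": [0, 0, 0], "twist": [0, 0, 0.72], "hand": -1}, {"dp": [0, 0, 0], "twist": [0, 0, 0.9], "hand": -1}]}}

```text
clock: 7.82
tool_pos: [0.6693, 0.1509, 0.0968]
eef_rot: [0.316, 0.949, 0.001, 0.0]
contact_force: [0.9, 0.4, 3.8]
opening: 0.566
finger_force: 12.0
```

```bash
cat > mo.py <<'E'
from h import *
s=r.get_state();ax=R.from_quat(s['eef_rot']).as_matrix()[:,0]
print('M',np.round(s['moment'],3),'F',np.round(s['contact_force'],1),'q',np.round(s['q'],2),'psi',np.degrees(np.arctan2(ax[1],ax[0])).round(1),'p',np.round(s['tool_pos'],4),s['finger_force'])
E
python3 mo.py
```

```text
M [ 0.083 -0.194  0.014] F [0.9 0.4 3.8] q [ 0.02  1.04 -0.65  1.46  0.73  0.89  0.07] psi 143.1 p [0.6693 0.1509 0.0968] 11.991518950089812
```

>>> {"api": "step_arm", "payload": {"motion": [{"dp": [0, 0, 0], "twist": [0, 0, 0.18], "hand": -1}, {"dp": [0, 0, 0], "twist": [0, 0, 0.36], "hand": -1}, {"dp": [0, 0, 0], "twist": [0, 0, 0.54], "hand": -1}]}}

```text
clock: 8.2
tool_pos: [0.6699, 0.1505, 0.0968]
eef_rot: [0.558, 0.83, 0.002, 0.001]
contact_force: [1.5, 0.6, 1.4]
opening: 0.562
finger_force: 12.0
```

```bash
python3 mo.py
```

```text
M [ 0.031 -0.314  0.074] F [1.5 0.6 1.4] q [-0.03  1.01 -0.52  1.47  0.61  0.83 -0.38] psi 112.1 p [0.6699 0.1505 0.0968] 11.991393668577075
```

>>> {"api": "step_arm", "payload": {"motion": [{"dp": [0, 0, 0], "twist": [0, 0, 0.15], "hand": -1}, {"dp": [0, 0, 0], "twist": [0, 0, 0.3], "hand": -1}]}}

```text
clock: 8.45
tool_pos: [0.6701, 0.1502, 0.0968]
eef_rot: [0.676, 0.737, 0.002, 0.001]
contact_force: [1.5, -0.1, 2.1]
opening: 0.559
finger_force: 12.0
```

```bash
python3 mo.py
```

```text
M [-0.079 -0.295  0.038] F [ 1.5 -0.1  2.1] q [-0.07  1.   -0.45  1.47  0.54  0.79 -0.63] psi 95.0 p [0.6701 0.1502 0.0968] 11.993285128846765
```

>>> {"api": "step_arm", "payload": {"motion": [{"dp": [0, 0, 0], "twist": [0, 0, 0.15], "hand": -1}, {"dp": [0, 0, 0], "twist": [0, 0, 0.3], "hand": -1}]}}

```text
clock: 8.7
tool_pos: [0.6702, 0.1499, 0.0968]
eef_rot: [0.778, 0.628, 0.002, 0.001]
contact_force: [1.3, 0.2, 2.1]
opening: 0.564
finger_force: 12.0
```

```bash
python3 mo.py
```

```text
M [-0.159 -0.289 -0.016] F [1.3 0.2 2.1] q [-0.1   0.99 -0.37  1.47  0.45  0.77 -0.86] psi 77.8 p [0.6702 0.1499 0.0968] 11.993031185120344
```

>>> {"api": "step_arm", "payload": {"motion": [{"dp": [0, 0, 0], "twist": [0, 0, 0.15], "hand": -1}, {"dp": [0, 0, 0], "twist": [0, 0, 0.3], "hand": -1}]}}

```text
clock: 8.95
tool_pos: [0.6703, 0.1496, 0.0968]
eef_rot: [0.863, 0.505, 0.002, 0.001]
contact_force: [1.3, -1.5, 2.2]
opening: 0.561
finger_force: 12.0
```

```bash
python3 mo.py
```

```text
M [-0.172 -0.317  0.011] F [ 1.3 -1.5  2.2] q [-0.14  0.98 -0.3   1.47  0.37  0.74 -1.1 ] psi 60.6 p [0.6703 0.1496 0.0968] 11.993136126548052
```

>>> {"api": "step_arm", "payload": {"motion": [{"dp": [0, 0, 0], "twist": [0, 0, 0.15], "hand": -1}, {"dp": [0, 0, 0], "twist": [0, 0, 0.3], "hand": -1}]}}

```text
clock: 9.2
tool_pos: [0.6695, 0.1495, 0.0967]
eef_rot: [0.929, 0.37, 0.001, 0.0]
contact_force: [-0.6, -1.0, 4.6]
opening: 0.566
finger_force: 12.0
```

```bash
python3 mo.py
```

```text
M [-0.153  0.12   0.086] F [-0.6 -1.   4.6] q [-0.18  0.97 -0.22  1.48  0.28  0.72 -1.32] psi 43.4 p [0.6695 0.1495 0.0967] 11.992828762158751
```

>>> {"api": "step_arm", "payload": {"motion": [{"dp": [0, 0, 0], "twist": [0, 0, 0.15], "hand": -1}, {"dp": [0, 0, 0], "twist": [0, 0, 0.3], "hand": -1}]}}

```text
clock: 9.45
tool_pos: [0.6693, 0.15, 0.0967]
eef_rot: [0.974, 0.227, 0.001, -0.0]
contact_force: [-0.9, 0.3, 3.2]
opening: 0.56
finger_force: 12.0
```

```bash
python3 mo.py
```

```text
M [-0.058  0.104  0.131] F [-0.9  0.3  3.2] q [-0.22  0.97 -0.14  1.48  0.18  0.71 -1.55] psi 26.3 p [0.6693 0.15   0.0967] 11.992733320221305
```

>>> {"api": "step_arm", "payload": {"motion": [{"dp": [0, 0, 0], "twist": [0, 0, 0.15], "hand": -1}, {"dp": [0, 0, 0], "twist": [0, 0, 0.3], "hand": -1}, {"dp": [0, 0, 0], "twist": [0, 0, 0.3], "hand": -1}]}}

```text
clock: 9.82
tool_pos: [0.6695, 0.1502, 0.0967]
eef_rot: [0.997, 0.082, 0.001, -0.0]
contact_force: [-0.2, 0.6, 5.2]
opening: 0.561
finger_force: 12.0
```

```bash
python3 mo.py; python3 - <<'E'
from h import *
s=snap('side'); im=s['pixels'][:,:,::-1]; P=cloud(s)
cv2.imwrite('pics/c2.png',cv2.resize(im[110:260,160:360],(800,600),interpolation=cv2.INTER_CUBIC))
E
```

```text
M [-0.024  0.093 -0.04 ] F [-0.2  0.6  5.2] q [-0.26  0.97 -0.06  1.48  0.08  0.69 -1.76] psi 9.4 p [0.6695 0.1502 0.0967] 11.998165575787425
```

View pics/c2.png

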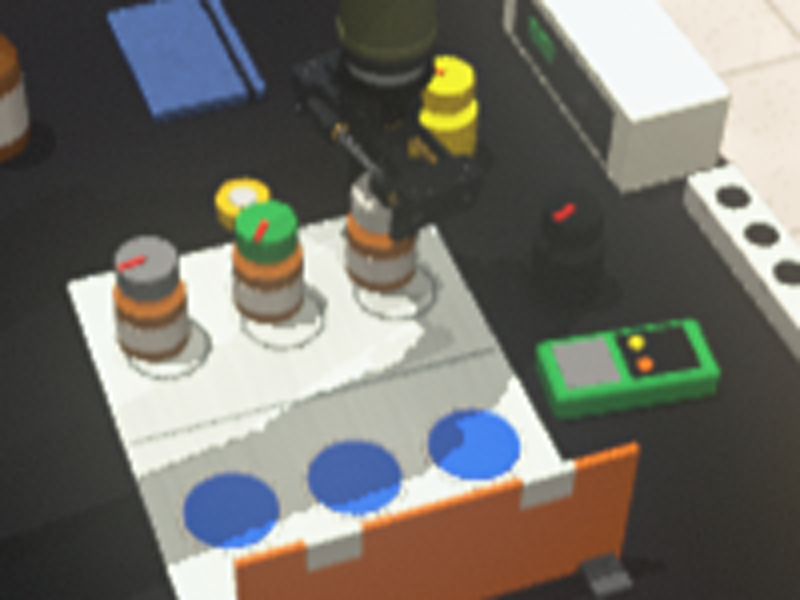

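>>> {"api": "step_arm", "payload": {"motion": [{"dp": [0, 0, 0], "twist": [0, 0, 0], "hand": 0.5}, {"dp": [0, 0, 0], "twist": [0, 0, 0], "hand": 1}, {"dp": [0, 0, -50], "twist": [0, 0, 0], "hand": 1}, {"dp": [-40, -7, -104], "twist": [0, 0, 0], "hand": 1}, {"dp": [-99, -14, -104], "twist": [0, 0, -0.18], "hand": 1}]}}

```text
clock: 10.5
tool_pos: [0.5717, 0.1481, 0.2029]
eef_rot: [0.985, 0.173, 0.005, -0.0]
contact_force: [-0.0, 0.6, -0.0]
opening: 1.0
finger_force: 0.0
```

>>> {"api": "step_arm", "payload": {"motion": [{"dp": [0, 0, 0], "twist": [0, 0, -0.18], "hand": 1}, {"dp": [0, 0, 0], "twist": [0, 0, -0.36], "hand": 1}, {"dp": [0, 0, 0], "twist": [0, 0, -0.54], "hand": 1}, {"dp": [0, 0, 0], "twist": [0, 0, -0.72], "hand": 1}, {"dp": [0, 0, 0], "twist": [0, 0, -0.9], "hand": 1}]}}

```text
clock: 11.12
tool_pos: [0.5687, 0.1471, 0.1994]
eef_rot: [0.811, 0.585, -0.0, -0.0]
contact_force: [-0.0, -0.1, 0.2]
opening: 0.999
finger_force: 0.0
```

>>> {"api": "step_arm", "payload": {"motion": [{"dp": [0, 0, 0], "twist": [0, 0, -0.18], "hand": 1}, {"dp": [0, 0, 0], "twist": [0, 0, -0.36], "hand": 1}, {"dp": [0, 0, 0], "twist": [0, 0, -0.54], "hand": 1}, {"dp": [0, 0, 0], "twist": [0, 0, -0.72], "hand": 1}, {"dp": [0, 0, 0], "twist": [0, 0, -0.9], "hand": 1}]}}

```text
clock: 11.75
tool_pos: [0.5688, 0.147, 0.1994]
eef_rot: [0.476, 0.879, -0.0, -0.0]
contact_force: [0.7, -0.1, -0.0]
opening: 1.002
finger_force: 0.0
```

>>> {"api": "step_arm", "payload": {"motion": [{"dp": [0, 0, 0], "twist": [0, 0, -0.18], "hand": 1}, {"dp": [0, 0, 0], "twist": [0, 0, -0.36], "hand": 1}, {"dp": [0, 0, 0], "twist": [0, 0, -0.54], "hand": 1}, {"dp": [0, 0, 0], "twist": [0, 0, -0.72], "hand": 1}, {"dp": [0, 0, 0], "twist": [0, 0, -0.9], "hand": 1}]}}

```text
clock: 12.38
tool_pos: [0.5689, 0.1469, 0.1994]
eef_rot: [0.046, 0.999, -0.0, -0.0]
contact_force: [-0.1, -0.2, -0.2]
opening: 1.002
finger_force: 0.0
```

>>> {"api": "step_arm", "payload": {"motion": [{"dp": [0, 0, 0], "twist": [0, 0, -0.18], "hand": 1}, {"dp": [0, 0, 0], "twist": [0, 0, -0.36], "hand": 1}, {"dp": [0, 0, 0], "twist": [0, 0, -0.54], "hand": 1}, {"dp": [0, 0, 0], "twist": [0, 0, -0.72], "hand": 1}, {"dp": [0, 0, 0], "twist": [0, 0, -0.9], "hand": 1}]}}

```text
clock: 13.0
tool_pos: [0.5689, 0.1469, 0.1993]
eef_rot: [-0.393, 0.92, -0.0, -0.0]
contact_force: [0.6, 0.0, -0.0]
opening: 1.0
finger_force: 0.0
```

```bash
python3 - <<'E'
from h import *
rel(569,148,97,246)
s=snap('side'); im=s['pixels'][:,:,::-1]
for j in jars(s,[(.667,.148),(.462,.141)]): print(j)
cv2.imwrite('pics/c3.png',cv2.resize(im[110:260,160:360],(800,600),interpolation=cv2.INTER_CUBIC))
E
```

```text
dp [-0.9, 0.7, 102.3] tw [-0.0, -0.001, -0.344] psi -133.7 q [0.22, 0.93, -1.07, 1.72, 0.92, 1.09, 1.22] p [568.9, 146.9, 199.3] open 1.0 t 13.0
([668.7, 150.0], 28.6, [666.1, 147.9], np.float64(105.3), 0, [0.0, 0.0], 0)
([463.2, 144.6], 27.8, [462.7, 141.6], np.float64(105.4), 5, [-14.2, -4.6], -162)
```

View pics/c3.png

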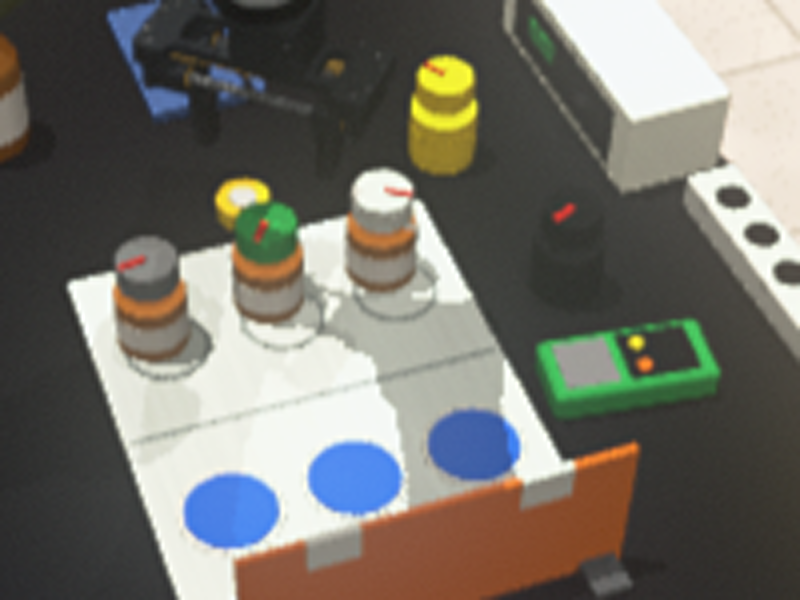

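The white cap's pointer, now at about (400,192), turned the full 237° with no slip and points at about -35° as predicted, so it is tight. The green and grey caps are unchanged. Next is the green cap.

>>> {"api": "step_arm", "payload": {"motion": [{"dp": [-1, 0, 0], "twist": [0, 0, -0.18], "hand": 1}, {"dp": [-1, 0.7, 50], "twist": [0, 0, -0.36], "hand": 1}, {"dp": [-1, 0.7, 85], "twist": [0, 0, -0.36], "hand": 1}, {"dp": [-1, 0.7, 102], "twist": [0, 0, -0.36], "hand": 1}, {"dp": [-1, 0.7, 102], "twist": [0, 0, -0.36], "hand": 0.5}]}}

```text
clock: 13.68
tool_pos: [0.5688, 0.1483, 0.0971]
eef_rot: [-0.548, 0.836, 0.0, -0.001]
contact_force: [-0.6, -0.1, 0.8]
opening: 0.911
finger_force: 0.0
```

>>> {"api": "step_arm", "payload": {"motion": [{"dp": [0, 0, 0], "twist": [0, 0, 0], "hand": -0.5}, {"dp": [0, 0, 0], "twist": [0, 0, 0], "hand": -1}, {"dp": [0, 0, 0], "twist": [0, 0, 0], "hand": -1}, {"dp": [0, 0, 0], "twist": [0, 0, 0], "hand": -1}], "force": 12}}

```text
clock: 14.18
tool_pos: [0.5683, 0.1497, 0.0987]
eef_rot: [-0.549, 0.836, 0.001, 0.0]
contact_force: [-4.4, 1.3, 7.1]
opening: 0.561
finger_force: 12.0
```

```bash
python3 mo.py
```

```text
M [0.374 0.854 0.006] F [-4.4  1.3  7.1] q [ 0.2   1.09 -1.04  1.77  1.13  1.01  1.42] psi -113.4 p [0.5683 0.1497 0.0987] 11.969566068146378
```

>>> {"api": "step_arm", "payload": {"motion": [{"dp": [0, 0, 0], "twist": [0, 0, 0.18], "hand": -1}, {"dp": [0, 0, 0], "twist": [0, 0, 0.36], "hand": -1}, {"dp": [0, 0, 0], "twist": [0, 0, 0.54], "hand": -1}, {"dp": [0, 0, 0], "twist": [0, 0, 0.72], "hand": -1}, {"dp": [0, 0, 0], "twist": [0, 0, 0.9], "hand": -1}]}}

```text
clock: 14.8
tool_pos: [0.5699, 0.1499, 0.0987]
eef_rot: [-0.128, 0.992, 0.001, 0.001]
contact_force: [-0.8, 1.5, 2.7]
opening: 0.568
finger_force: 12.0
```

>>> {"api": "step_arm", "payload": {"motion": [{"dp": [0, 0, 0], "twist": [0, 0, 0.18], "hand": -1}, {"dp": [0, 0, 0], "twist": [0, 0, 0.36], "hand": -1}, {"dp": [0, 0, 0], "twist": [0, 0, 0.54], "hand": -1}, {"dp": [0, 0, 0], "twist": [0, 0, 0.72], "hand": -1}, {"dp": [0, 0, 0], "twist": [0, 0, 0.9], "hand": -1}]}}

```text
clock: 15.42
tool_pos: [0.5706, 0.1494, 0.0987]
eef_rot: [0.317, 0.949, 0.001, 0.001]
contact_force: [1.1, 0.2, 3.0]
opening: 0.563
finger_force: 12.0
```

>>> {"api": "step_arm", "payload": {"motion": [{"dp": [0, 0, 0], "twist": [0, 0, 0.18], "hand": -1}, {"dp": [0, 0, 0], "twist": [0, 0, 0.36], "hand": -1}, {"dp": [0, 0, 0], "twist": [0, 0, 0.54], "hand": -1}, {"dp": [0, 0, 0], "twist": [0, 0, 0.72], "hand": -1}, {"dp": [0, 0, 0], "twist": [0, 0, 0.9], "hand": -1}]}}

```text
clock: 16.05
tool_pos: [0.5708, 0.1489, 0.0987]
eef_rot: [0.698, 0.716, 0.002, 0.001]
contact_force: [1.3, 0.6, 2.2]
opening: 0.565
finger_force: 12.0
```

```bash
python3 mo.py
```

```text
M [-0.018 -0.116  0.016] F [1.3 0.6 2.2] q [-0.05  0.91 -0.5   1.79  0.7   0.62 -0.95] psi 91.5 p [0.5708 0.1489 0.0987] 11.954639407340437
```

>>> {"api": "step_arm", "payload": {"motion": [{"dp": [0, 0, 0], "twist": [0, 0, 0.18], "hand": -1}, {"dp": [0, 0, 0], "twist": [0, 0, 0.36], "hand": -1}, {"dp": [0, 0, 0], "twist": [0, 0, 0.54], "hand": -1}, {"dp": [0, 0, 0], "twist": [0, 0, 0.72], "hand": -1}, {"dp": [0, 0, 0], "twist": [0, 0, 0.9], "hand": -1}]}}

```text
clock: 16.68
tool_pos: [0.5706, 0.1484, 0.0986]
eef_rot: [0.94, 0.342, 0.002, 0.0]
contact_force: [1.2, -0.8, 2.7]
opening: 0.561
finger_force: 12.0
```

>>> {"api": "step_arm", "payload": {"motion": [{"dp": [0, 0, 0], "twist": [0, 0, 0.18], "hand": -1}, {"dp": [0, 0, 0], "twist": [0, 0, 0.36], "hand": -1}, {"dp": [0, 0, 0], "twist": [0, 0, 0.54], "hand": -1}, {"dp": [0, 0, 0], "twist": [0, 0, 0.54], "hand": -1}]}}

```text
clock: 17.18
tool_pos: [0.5704, 0.1483, 0.0985]
eef_rot: [0.997, 0.082, 0.001, 0.0]
contact_force: [1.5, -1.4, 4.7]
opening: 0.568
finger_force: 11.9
```

```bash
python3 mo.py; python3 -c "
from h import *
s=snap('side')
for j in jars(s,[(.667,.148),(.462,.141)]): print(j)
rel(463.7,143.5,200,0)"
```

```text
M [-0.191 -0.147 -0.004] F [ 1.5 -1.4  4.7] q [-0.26  0.87 -0.13  1.8   0.22  0.49 -1.95] psi 9.4 p [0.5704 0.1483 0.0985] 11.949005140922964
([669.4, 151.4], 30.3, [668.4, 147.7], np.float64(105.3), 0, [0.0, 0.0], 0)
([460.4, 142.5], 28.6, [462.4, 141.1], np.float64(105.6), 6, [-9.5, -1.3], -172)
dp [-105.7, -12.9, -101.8] tw [0.001, -0.003, 0.166] psi 9.5 q [-0.26, 0.87, -0.13, 1.8, 0.22, 0.49, -1.95] p [570.3, 148.2, 98.5] open 0.56 t 17.23
```

>>> {"api": "step_arm", "payload": {"motion": [{"dp": [0, 0, 0], "twist": [0, 0, 0], "hand": 0.5}, {"dp": [0, 0, 0], "twist": [0, 0, 0], "hand": 1}, {"dp": [0, 0, -50], "twist": [0, 0, 0], "hand": 1}, {"dp": [-50, -7, -102], "twist": [0, 0, 0], "hand": 1}, {"dp": [-106, -13, -102], "twist": [0, 0, -0.18], "hand": 1}]}}

```text
clock: 17.85
tool_pos: [0.4651, 0.1454, 0.2018]
eef_rot: [0.985, 0.173, 0.004, -0.001]
contact_force: [-0.3, 0.9, -0.0]
opening: 1.003
finger_force: 0.0
```

>>> {"api": "step_arm", "payload": {"motion": [{"dp": [0, 0, 0], "twist": [0, 0, -0.18], "hand": 1}, {"dp": [0, 0, 0], "twist": [0, 0, -0.36], "hand": 1}, {"dp": [0, 0, 0], "twist": [0, 0, -0.54], "hand": 1}, {"dp": [0, 0, 0], "twist": [0, 0, -0.72], "hand": 1}, {"dp": [0, 0, 0], "twist": [0, 0, -0.9], "hand": 1}]}}

```text
clock: 18.48
tool_pos: [0.4633, 0.1443, 0.1994]
eef_rot: [0.811, 0.585, -0.0, -0.0]
contact_force: [0.6, 0.3, -0.6]
opening: 1.001
finger_force: 0.0
```

>>> {"api": "step_arm", "payload": {"motion": [{"dp": [0, 0, 0], "twist": [0, 0, -0.18], "hand": 1}, {"dp": [0, 0, 0], "twist": [0, 0, -0.36], "hand": 1}, {"dp": [0, 0, 0], "twist": [0, 0, -0.54], "hand": 1}, {"dp": [0, 0, 0], "twist": [0, 0, -0.72], "hand": 1}, {"dp": [0, 0, 0], "twist": [0, 0, -0.9], "hand": 1}]}}

```text
clock: 19.1
tool_pos: [0.4634, 0.1442, 0.1994]
eef_rot: [0.476, 0.88, -0.0, -0.0]
contact_force: [0.4, 0.9, -0.5]
opening: 1.001
finger_force: 0.0
```

>>> {"api": "step_arm", "payload": {"motion": [{"dp": [0, 0, 0], "twist": [0, 0, -0.18], "hand": 1}, {"dp": [0, 0, 0], "twist": [0, 0, -0.36], "hand": 1}, {"dp": [0, 0, 0], "twist": [0, 0, -0.54], "hand": 1}, {"dp": [0, 0, 0], "twist": [0, 0, -0.72], "hand": 1}, {"dp": [0, 0, 0], "twist": [0, 0, -0.9], "hand": 1}]}}

```text
clock: 19.73
tool_pos: [0.4635, 0.1441, 0.1995]
eef_rot: [0.046, 0.999, -0.0, -0.0]
contact_force: [-0.5, 0.4, -0.3]
opening: 0.999
finger_force: 0.0
```

>>> {"api": "step_arm", "payload": {"motion": [{"dp": [0, 0, 0], "twist": [0, 0, -0.18], "hand": 1}, {"dp": [0, 0, 0], "twist": [0, 0, -0.36], "hand": 1}, {"dp": [0, 0, 0], "twist": [0, 0, -0.54], "hand": 1}, {"dp": [0, 0, 0], "twist": [0, 0, -0.72], "hand": 1}, {"dp": [0, 0, 0], "twist": [0, 0, -0.9], "hand": 1}]}}

```text
clock: 20.35
tool_pos: [0.4635, 0.1441, 0.1994]
eef_rot: [-0.393, 0.919, -0.0, -0.0]
contact_force: [-0.2, 0.3, 0.3]
opening: 0.998
finger_force: 0.0
```

```bash
python3 - <<'E'
from h import *
rel(463.5,143.5,98.5,246)
s=snap('side'); im=s['pixels'][:,:,::-1]
for j in jars(s,[(.667,.148),(.567,.148),(.462,.141)]): print(j)
E
```

```text
dp [0.4, -0.4, 100.9] tw [-0.0, -0.0, -0.344] psi -133.7 q [0.26, 0.87, -1.18, 2.02, 1.0, 1.0, 0.94] p [463.5, 144.1, 199.4] open 1.0 t 20.35
([667.0, 149.9], 27.1, [666.3, 147.9], np.float64(104.9), 0, [0.0, 0.0], 0)
([567.2, 146.8], 28.3, [569.0, 143.7], np.float64(105.6), 0, [0.0, 0.0], 0)
([463.4, 143.6], 27.9, [462.6, 142.1], np.float64(105.6), 3, [-6.5, -2.6], -158)
```

>>> {"api": "step_arm", "payload": {"motion": [{"dp": [0, 0, 0], "twist": [0, 0, -0.18], "hand": 1}, {"dp": [0, 0, 50], "twist": [0, 0, -0.36], "hand": 1}, {"dp": [0, 0, 85], "twist": [0, 0, -0.36], "hand": 1}, {"dp": [0, 0, 101], "twist": [0, 0, -0.36], "hand": 1}, {"dp": [0, 0, 101], "twist": [0, 0, -0.36], "hand": 0.5}]}}

```text
clock: 21.02
tool_pos: [0.4629, 0.1439, 0.0975]
eef_rot: [-0.548, 0.836, 0.0, -0.001]
contact_force: [-0.4, -0.3, 0.0]
opening: 0.91
finger_force: 0.0
```

>>> {"api": "step_arm", "payload": {"motion": [{"dp": [0, 0, 0], "twist": [0, 0, 0], "hand": -0.5}, {"dp": [0, 0, 0], "twist": [0, 0, 0], "hand": -1}, {"dp": [0, 0, 0], "twist": [0, 0, 0], "hand": -1}, {"dp": [0, 0, 0], "twist": [0, 0, 0], "hand": -1}], "force": 12}}

```text
clock: 21.52
tool_pos: [0.4639, 0.1443, 0.0992]
eef_rot: [-0.548, 0.836, -0.0, 0.0]
contact_force: [0.2, -1.2, 3.2]
opening: 0.562
finger_force: 12.0
```

>>> {"api": "step_arm", "payload": {"motion": [{"dp": [0, 0, 0], "twist": [0, 0, 0.18], "hand": -1}, {"dp": [0, 0, 0], "twist": [0, 0, 0.36], "hand": -1}, {"dp": [0, 0, 0], "twist": [0, 0, 0.54], "hand": -1}, {"dp": [0, 0, 0], "twist": [0, 0, 0.72], "hand": -1}, {"dp": [0, 0, 0], "twist": [0, 0, 0.9], "hand": -1}]}}

```text
clock: 22.15
tool_pos: [0.4639, 0.1443, 0.0991]
eef_rot: [-0.127, 0.992, -0.0, 0.001]
contact_force: [0.0, -0.3, 4.2]
opening: 0.562
finger_force: 12.0
```

>>> {"api": "step_arm", "payload": {"motion": [{"dp": [0, 0, 0], "twist": [0, 0, 0.18], "hand": -1}, {"dp": [0, 0, 0], "twist": [0, 0, 0.36], "hand": -1}, {"dp": [0, 0, 0], "twist": [0, 0, 0.54], "hand": -1}, {"dp": [0, 0, 0], "twist": [0, 0, 0.72], "hand": -1}, {"dp": [0, 0, 0], "twist": [0, 0, 0.9], "hand": -1}]}}

```text
clock: 22.78
tool_pos: [0.4639, 0.1442, 0.0991]
eef_rot: [0.317, 0.948, 0.0, 0.001]
contact_force: [-0.7, -0.6, 4.8]
opening: 0.567
finger_force: 12.0
```

>>> {"api": "step_arm", "payload": {"motion": [{"dp": [0, 0, 0], "twist": [0, 0, 0.18], "hand": -1}, {"dp": [0, 0, 0], "twist": [0, 0, 0.36], "hand": -1}, {"dp": [0, 0, 0], "twist": [0, 0, 0.54], "hand": -1}, {"dp": [0, 0, 0], "twist": [0, 0, 0.72], "hand": -1}, {"dp": [0, 0, 0], "twist": [0, 0, 0.9], "hand": -1}]}}

```text
clock: 23.4
tool_pos: [0.4638, 0.1442, 0.0991]
eef_rot: [0.698, 0.716, 0.0, 0.0]
contact_force: [-1.0, -0.8, 4.1]
opening: 0.561
finger_force: 12.0
```

```bash
python3 mo.py
```

```text
M [-0.239  0.019 -0.001] F [-1.  -0.8  4.1] q [ 0.03  0.9  -0.72  2.09  1.12  0.61 -1.48] psi 91.5 p [0.4638 0.1442 0.0991] 11.992132379673421
```

>>> {"api": "step_arm", "payload": {"motion": [{"dp": [0, 0, 0], "twist": [0, 0, 0.18], "hand": -1}, {"dp": [0, 0, 0], "twist": [0, 0, 0.36], "hand": -1}, {"dp": [0, 0, 0], "twist": [0, 0, 0.54], "hand": -1}, {"dp": [0, 0, 0], "twist": [0, 0, 0.72], "hand": -1}, {"dp": [0, 0, 0], "twist": [0, 0, 0.9], "hand": -1}]}}

```text
clock: 24.02
tool_pos: [0.4639, 0.1449, 0.0992]
eef_rot: [0.94, 0.342, 0.001, -0.0]
contact_force: [-1.1, -0.6, 3.6]
opening: 0.562
finger_force: 12.0
```

```bash
python3 mo.py
```

```text
M [0.043 0.086 0.047] F [-1.1 -0.6  3.6] q [-0.08  0.84 -0.52  2.09  0.98  0.47 -2.24] psi 40.0 p [0.4639 0.1449 0.0992] 11.99176684487611
```

>>> {"api": "step_arm", "payload": {"motion": [{"dp": [0, 0, 0], "twist": [0, 0, 0.18], "hand": -1}, {"dp": [0, 0, 0], "twist": [0, 0, 0.36], "hand": -1}, {"dp": [0, 0, 0], "twist": [0, 0, 0.54], "hand": -1}, {"dp": [0, 0, 0], "twist": [0, 0, 0.54], "hand": -1}]}}

```text
clock: 24.52
tool_pos: [0.4639, 0.1449, 0.0991]
eef_rot: [0.997, 0.083, 0.001, -0.0]
contact_force: [-1.0, 0.4, 5.0]
opening: 0.566
finger_force: 12.0
```

```bash
python3 mo.py
```

```text
M [ 0.095  0.08  -0.018] F [-1.   0.4  5. ] q [-0.16  0.82 -0.38  2.1   0.84  0.38 -2.64] psi 9.5 p [0.4639 0.1449 0.0991] 11.999976010993123
```

>>> {"api": "step_arm", "payload": {"motion": [{"dp": [0, 0, 0], "twist": [0, 0, 0], "hand": 0.5}, {"dp": [0, 0, 0], "twist": [0, 0, 0], "hand": 1}, {"dp": [0, 0, -50], "twist": [0, 0, 0], "hand": 1}, {"dp": [0, 0, -100], "twist": [0, 0, 0], "hand": 1}, {"dp": [0, 0, -110], "twist": [0, 0, 0], "hand": 1}]}}

```text
clock: 25.15
tool_pos: [0.4647, 0.1447, 0.2109]
eef_rot: [0.997, 0.081, 0.002, -0.001]
contact_force: [-0.1, -0.2, 0.4]
opening: 0.997
finger_force: 0.0
```

```bash
python3 - <<'E'
from h import *
rel(463.5,143.5,68,0)
ims=[]
for c,(a,b,d,e) in dict(side=(140,230,170,290),top=(140,245,185,325)).items():
    s=snap(c); im=s['pixels'][:,:,::-1]
    for j in jars(s,[(.667,.148),(.567,.148),(.462,.141)]): print(c,j)
    ims.append(cv2.resize(im[a:b,d:e],(400,300),interpolation=cv2.INTER_CUBIC))
cv2.imwrite('pics/c4.png',np.vstack(ims))
E
```

```text
dp [-2.1, 1.2, 142.9] tw [-0.002, -0.004, 0.163] psi 9.3 q [-0.01, 0.65, -0.62, 2.02, 0.61, 0.66, -2.44] p [464.7, 144.7, 210.9] open 1.0 t 25.15
side ([665.0, 150.1], 27.2, [666.2, 147.8], np.float64(105.9), 0, [0.0, 0.0], 0)
side ([569.5, 147.0], 28.7, [568.8, 144.3], np.float64(105.5), 0, [0.0, 0.0], 0)
side ([463.4, 142.3], 27.5, [462.4, 141.4], np.float64(105.5), 4, [6.4, -6.7], -46)
top ([671.0, 148.0], 25.6, [670.6, 147.6], np.float64(105.6), 0, [0.0, 0.0], 0)
top ([573.1, 145.4], 25.7, [573.1, 145.3], np.float64(105.4), 0, [0.0, 0.0], 0)
top ([471.9, 130.0], 15.6, [474.7, 127.8], np.float64(104.6), 2, [5.8, 2.0], 19)
```

View pics/c4.png

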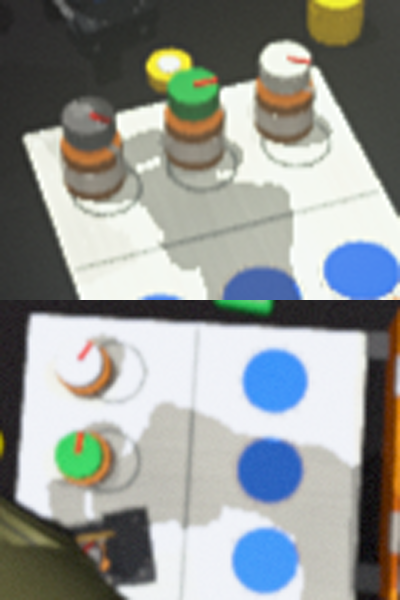

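All three pointers ended where a slip-free full turn predicts (white about -38°, green about -10°, grey about -46°). The caps are tight. Now I slide the grey jar, gripping the glass.

>>> {"api": "step_arm", "payload": {"motion": [{"dp": [-0.6, 0.6, 50], "twist": [0, 0, 0], "hand": 1}, {"dp": [-0.6, 0.6, 90], "twist": [0, 0, 0], "hand": 1}, {"dp": [-0.6, 0.6, 120], "twist": [0, 0, 0], "hand": 1}, {"dp": [-0.6, 0.6, 138], "twist": [0, 0, 0], "hand": 1}, {"dp": [-0.6, 0.6, 138], "twist": [0, 0, 0], "hand": 1}]}}

```text
clock: 25.88
tool_pos: [0.4612, 0.1429, 0.0683]
eef_rot: [0.997, 0.082, -0.003, 0.001]
contact_force: [0.4, 0.0, 0.3]
opening: 1.001
finger_force: 0.0
```

```bash
python3 -c "
from h import *
rel(464.2,144,67,9.3)"; python3 mo.py
```

```text
dp [3.2, -0.6, 1.3] tw [0.002, 0.005, 0.002] psi 9.4 q [-0.24, 0.87, -0.25, 2.11, 0.83, 0.27, -2.62] p [461.2, 142.9, 68.3] open 1.0 t 25.88
M [ 0.064 -0.055  0.001] F [0.4 0.  0.3] q [-0.24  0.87 -0.25  2.11  0.83  0.27 -2.62] psi 9.4 p [0.4612 0.1429 0.0683] 0.0
```

>>> {"api": "step_arm", "payload": {"motion": [{"dp": [2, -0.6, 0], "twist": [0, 0, 0], "hand": 0.3}, {"dp": [2, -0.6, 0], "twist": [0, 0, 0], "hand": -1}, {"dp": [2, -0.6, 0], "twist": [0, 0, 0], "hand": -1}, {"dp": [2, -0.6, 0], "twist": [0, 0, 0], "hand": -1}], "force": 12}}

```text
clock: 26.38
tool_pos: [0.4653, 0.1447, 0.0711]
eef_rot: [0.997, 0.081, 0.001, -0.0]
contact_force: [-0.2, 0.9, 2.5]
opening: 0.676
finger_force: 12.0
```

```bash
python3 -c "
from h import *
rel(464,-51.7,68,9.3)"; python3 mo.py
```

```text
dp [-33.1, 193.6, 2.9] tw [-0.001, -0.001, 0.0] psi 9.3 q [-0.23, 0.86, -0.26, 2.11, 0.82, 0.27, -2.62] p [465.3, 144.7, 71.1] open 0.68 t 26.38
M [ 0.103 -0.007 -0.052] F [-0.2  0.9  2.5] q [-0.23  0.86 -0.26  2.11  0.82  0.27 -2.62] psi 9.3 p [0.4653 0.1447 0.0711] 12.000450217165053
```

>>> {"api": "step_arm", "payload": {"motion": [{"dp": [-3, 19, 0], "twist": [0, 0, 0], "hand": -1}, {"dp": [-6, 38, 0], "twist": [0, 0, 0], "hand": -1}, {"dp": [-10, 58, 0], "twist": [0, 0, 0], "hand": -1}, {"dp": [-13, 77, 0], "twist": [0, 0, 0], "hand": -1}, {"dp": [-16.5, 97, 0], "twist": [0, 0, 0], "hand": -1}]}}

```text
clock: 27.0
tool_pos: [0.4653, 0.0476, 0.0712]
eef_rot: [0.997, 0.082, 0.002, -0.002]
contact_force: [0.5, 5.5, 4.7]
opening: 0.676
finger_force: 12.0
```

```bash
python3 -c "
from h import *
rel(464,-51.7,71,9.3)"; python3 mo.py
```

```text
dp [-17.6, 97.8, -0.3] tw [-0.004, -0.004, 0.002] psi 9.4 q [-0.06, 0.86, -0.23, 2.17, 0.91, 0.21, -2.52] p [465.3, 47.6, 71.2] open 0.68 t 27.0
M [ 1.194e+00 -4.400e-02  1.000e-03] F [0.5 5.5 4.7] q [-0.06  0.86 -0.23  2.17  0.91  0.21 -2.52] psi 9.4 p [0.4653 0.0476 0.0712] 12.000398612581193
```

>>> {"api": "step_arm", "payload": {"motion": [{"dp": [-3, 19, 0], "twist": [0, 0, 0], "hand": -1}, {"dp": [-6, 38, 0], "twist": [0, 0, 0], "hand": -1}, {"dp": [-10, 58, 0], "twist": [0, 0, 0], "hand": -1}, {"dp": [-14, 77, 0], "twist": [0, 0, 0], "hand": -1}, {"dp": [-17, 96.5, 0], "twist": [0, 0, 0], "hand": -1}]}}

```text
clock: 27.62
tool_pos: [0.4638, -0.0503, 0.0712]
eef_rot: [0.997, 0.083, 0.001, -0.002]
contact_force: [0.8, 5.0, 5.2]
opening: 0.68
finger_force: 12.0
```

>>> {"api": "step_arm", "payload": {"motion": [{"dp": [0, 0, 0], "twist": [0, 0, 0], "hand": -1}, {"dp": [0, 0, 0], "twist": [0, 0, 0], "hand": -1}]}}

```text
clock: 27.88
tool_pos: [0.4635, -0.0542, 0.0711]
eef_rot: [0.997, 0.08, 0.0, 0.001]
contact_force: [0.5, -1.1, 5.0]
opening: 0.678
finger_force: 12.0
```

```bash
python3 mo.py;python3 -c "
from h import *
rel(464,-51.7,71,9.3)"
```

```text
M [-0.188 -0.17   0.051] F [ 0.5 -1.1  5. ] q [ 0.17  0.86 -0.25  2.17  0.97  0.23 -2.36] psi 9.2 p [ 0.4635 -0.0542  0.0711] 12.001648270525038
dp [0.9, -2.4, 0.1] tw [0.003, -0.001, -0.002] psi 9.2 q [0.17, 0.86, -0.25, 2.17, 0.97, 0.23, -2.36] p [463.5, -54.2, 71.1] open 0.68 t 27.88
```

>>> {"api": "step_arm", "payload": {"motion": [{"dp": [1, -2.5, 0], "twist": [0, 0, 0], "hand": -1}, {"dp": [1, -2.5, 0], "twist": [0, 0, 0], "hand": -1}, {"dp": [1, -2.5, 0], "twist": [0, 0, 0], "hand": 0}, {"dp": [1, -2.5, 0], "twist": [0, 0, 0], "hand": 1}, {"dp": [1, -2.5, 0], "twist": [0, 0, 0], "hand": 1}]}}

```text
clock: 28.5
tool_pos: [0.4634, -0.0496, 0.0705]
eef_rot: [0.997, 0.081, -0.0, 0.0]
contact_force: [0.4, 0.0, 0.5]
opening: 0.879
finger_force: 0.0
```

>>> {"api": "step_arm", "payload": {"motion": [{"dp": [0, 0, -30], "twist": [0, 0, 0], "hand": 1}, {"dp": [0, 0, -80], "twist": [0, 0, 0], "hand": 1}, {"dp": [0, 0, -130], "twist": [0, 0, 0], "hand": 1}]}}

```text
clock: 28.88
tool_pos: [0.463, -0.0492, 0.2016]
eef_rot: [0.997, 0.082, -0.001, -0.0]
contact_force: [1.0, -0.3, -0.6]
opening: 1.004
finger_force: 0.0
```

```bash
python3 -c "
from h import *
rel(571,146.5,200,9.3)"
```

```text
dp [138.4, -175.5, 1.6] tw [-0.001, 0.002, 0.001] psi 9.4 q [0.4, 0.65, -0.63, 2.08, 0.65, 0.62, -2.09] p [463.0, -49.2, 201.6] open 1.0 t 28.88
```

>>> {"api": "step_arm", "payload": {"motion": [{"dp": [35, -44, 0], "twist": [0, 0, 0], "hand": 1}, {"dp": [70, -88, 0], "twist": [0, 0, 0], "hand": 1}, {"dp": [105, -132, 0], "twist": [0, 0, 0], "hand": 1}, {"dp": [138, -175, 0], "twist": [0, 0, 0], "hand": 1}, {"dp": [138, -175, 0], "twist": [0, 0, 0], "hand": 1}]}}

```text
clock: 29.5
tool_pos: [0.5721, 0.1516, 0.2005]
eef_rot: [0.996, 0.084, 0.001, -0.002]
contact_force: [-0.3, -0.6, -0.7]
opening: 1.005
finger_force: 0.0
```

```bash
python3 - <<'E'
from h import *
for c in ['side','top']:
    s=snap(c)
    for j in jars(s,[(.667,.148),(.57,.147),(.464,-.05)]): print(c,j)
rel(571,146.5,68,9.3)
E
```

```text
side ([664.5, 174.5], 24.0, [664.9, 172.5], np.float64(105.7), 0, [0.0, 0.0], 0)
side ([571.3, 145.6], 27.7, [568.6, 144.6], np.float64(105.4), 0, [0.0, 0.0], 0)
side ([464.8, -56.1], 28.2, [461.2, -56.5], np.float64(105.2), 4, [5.7, -8.8], -57)
top ([671.6, 172.6], 22.5, [671.1, 172.2], np.float64(105.7), 0, [0.0, 0.0], 0)
top ([0.0, 0.0], 0.0, [nan, nan], np.float64(nan), 0, [0.0, 0.0], 0)
top ([464.5, -55.4], 25.1, [465.0, -55.7], np.float64(105.4), 4, [8.6, -11.1], -52)
dp [0.5, -1.0, 131.9] tw [0.001, 0.002, 0.002] psi 9.4 q [0.02, 0.78, -0.61, 1.72, 0.58, 0.83, -2.27] p [570.8, 145.6, 199.9] open 1.0 t 29.6h.py:24: RuntimeWarning: Mean of empty slice.
  out.append((np.round(c,1).tolist(),round(rad,1),np.round(Q[:,:2].mean(0)*1000,1).tolist(),np.round(np.median(Q[:,2])*1000,1),len(q),np.round(rd*1000,1).tolist(),round(np.degrees(np.arctan2(rd[1],rd[0])))))
  ret = um.true_divide(
  return _methods._mean(a, axis=axis, dtype=dtype,
  ret = ret.dtype.type(ret / rcount)
```

The white jar has been knocked about 25 mm in +y; I will find it again when I get to it. Grey is on its window, about 4 mm off, and I'll correct that later. Green next.

>>> {"api": "step_arm", "payload": {"motion": [{"dp": [0.5, -1.5, 45], "twist": [0, 0, 0], "hand": 1}, {"dp": [0.5, -1.5, 85], "twist": [0, 0, 0], "hand": 1}, {"dp": [0.5, -1.5, 115], "twist": [0, 0, 0], "hand": 1}, {"dp": [0.5, -1.5, 130], "twist": [0, 0, 0], "hand": 1}, {"dp": [0.5, -1.5, 130], "twist": [0, 0, 0], "hand": 0.8}]}}

```text
clock: 30.22
tool_pos: [0.5713, 0.146, 0.0701]
eef_rot: [0.997, 0.081, -0.001, 0.001]
contact_force: [0.3, -0.6, 1.5]
opening: 0.916
finger_force: 0.0
```

>>> {"api": "step_arm", "payload": {"motion": [{"dp": [0, 0, 0], "twist": [0, 0, 0], "hand": -1}, {"dp": [0, 0, 0], "twist": [0, 0, 0], "hand": -1}, {"dp": [0, 0, 0], "twist": [0, 0, 0], "hand": -1}, {"dp": [0, 0, 0], "twist": [0, 0, 0], "hand": -1}], "force": 15}}

```text
clock: 30.72
tool_pos: [0.5726, 0.1476, 0.0717]
eef_rot: [0.997, 0.081, 0.001, -0.0]
contact_force: [-1.1, -0.1, 6.3]
opening: 0.678
finger_force: 15.0
```

```bash
python3 -c "
from h import *
rel(564.5,-54,71,9.3)"; python3 mo.py
```

```text
dp [-40.6, 197.6, 0.6] tw [-0.0, -0.002, 0.0] psi 9.3 q [-0.06, 0.95, -0.48, 1.79, 0.74, 0.59, -2.41] p [572.6, 147.6, 71.7] open 0.68 t 30.73
M [-0.03   0.129 -0.028] F [-1.1 -0.1  6.3] q [-0.06  0.95 -0.48  1.79  0.74  0.59 -2.41] psi 9.3 p [0.5726 0.1476 0.0717] 14.999962951987982
```

>>> {"api": "step_arm", "payload": {"motion": [{"dp": [-4, 20, 0], "twist": [0, 0, 0], "hand": -1}, {"dp": [-8, 40, 0], "twist": [0, 0, 0], "hand": -1}, {"dp": [-12, 60, 0], "twist": [0, 0, 0], "hand": -1}, {"dp": [-16, 80, 0], "twist": [0, 0, 0], "hand": -1}, {"dp": [-20, 100, 0], "twist": [0, 0, 0], "hand": -1}]}}

```text
clock: 31.35
tool_pos: [0.5697, 0.0486, 0.0718]
eef_rot: [0.997, 0.083, 0.002, -0.003]
contact_force: [-0.6, 6.6, 5.1]
opening: 0.672
finger_force: 15.0
```

>>> {"api": "step_arm", "payload": {"motion": [{"dp": [-4, 20, 0], "twist": [0, 0, 0], "hand": -1}, {"dp": [-8, 40, 0], "twist": [0, 0, 0], "hand": -1}, {"dp": [-12, 60, 0], "twist": [0, 0, 0], "hand": -1}, {"dp": [-16, 80, 0], "twist": [0, 0, 0], "hand": -1}, {"dp": [-20, 96, 0], "twist": [0, 0, 0], "hand": -1}]}}

```text
clock: 31.98
tool_pos: [0.5659, -0.0497, 0.0718]
eef_rot: [0.997, 0.082, 0.003, -0.003]
contact_force: [-0.3, 5.7, 4.2]
opening: 0.674
finger_force: 15.0
```

>>> {"api": "step_arm", "payload": {"motion": [{"dp": [0, 0, 0], "twist": [0, 0, 0], "hand": -1}, {"dp": [0, 0, 0], "twist": [0, 0, 0], "hand": -1}, {"dp": [0, 0, 0], "twist": [0, 0, 0], "hand": -1}]}}

```text
clock: 32.35
tool_pos: [0.5656, -0.0525, 0.0717]
eef_rot: [0.997, 0.081, 0.002, -0.0]
contact_force: [0.7, -0.0, 6.1]
opening: 0.678
finger_force: 15.0
```

```bash
python3 -c "
from h import *
rel(564.5,-54,71,9.3)
for c in ['side','top']:
    s=snap(c)
    for j in jars(s,[(.667,.17),(.57,-.055),(.464,-.055)]): print(c,j)
" 2>/dev/null
```

```text
dp [-1.4, 1.3, 0.7] tw [0.0, -0.004, 0.0] psi 9.3 q [0.29, 0.94, -0.49, 1.86, 0.81, 0.55, -2.15] p [565.6, -52.5, 71.7] open 0.68 t 32.35
side ([0.0, 0.0], 0.0, [nan, nan], np.float64(nan), 0, [0.0, 0.0], 0)
side ([560.8, -48.9], 26.8, [558.9, -52.1], np.float64(104.4), 0, [0.0, 0.0], 0)
side ([461.4, -55.2], 26.9, [460.9, -57.0], np.float64(105.7), 5, [8.7, -10.9], -51)
top ([670.0, 182.8], 25.3, [669.9, 182.6], np.float64(105.5), 0, [0.0, 0.0], 0)
top ([0.0, 0.0], 0.0, [nan, nan], np.float64(nan), 0, [0.0, 0.0], 0)
top ([464.8, -55.2], 25.1, [464.9, -55.7], np.float64(105.7), 6, [9.2, -11.3], -51)
```

>>> {"api": "step_arm", "payload": {"motion": [{"dp": [-1.4, 0.5, 0], "twist": [0, 0, 0], "hand": -1}, {"dp": [-1.4, 0.5, 0], "twist": [0, 0, 0], "hand": 0.45}, {"dp": [-1.4, 0.5, 0], "twist": [0, 0, 0], "hand": 1}, {"dp": [-1.4, 0.5, 0], "twist": [0, 0, 0], "hand": 1}, {"dp": [-1.4, 0.5, -40], "twist": [0, 0, 0], "hand": 1}]}}

```text
clock: 33.08
tool_pos: [0.5605, -0.0537, 0.1085]
eef_rot: [0.997, 0.082, -0.003, 0.0]
contact_force: [1.0, 0.3, 0.8]
opening: 1.0
finger_force: 0.0
```

>>> {"api": "step_arm", "payload": {"motion": [{"dp": [0, 0, -50], "twist": [0, 0, 0], "hand": 1}, {"dp": [0, 0, -95], "twist": [0, 0, 0], "hand": 1}, {"dp": [0, 0, -95], "twist": [0, 0, 0], "hand": 1}]}}

```text
clock: 33.45
tool_pos: [0.5646, -0.0529, 0.2086]
eef_rot: [0.997, 0.081, 0.003, 0.0]
contact_force: [0.5, -0.4, -0.5]
opening: 1.001
finger_force: 0.0
```

```bash
python3 -c "
from h import *
rel(668.5,183.5,200,9.3)"
```

```text
dp [140.7, -216.5, 9.2] tw [0.001, -0.006, 0.0] psi 9.3 q [0.39, 0.75, -0.66, 1.79, 0.61, 0.81, -1.98] p [564.6, -52.9, 208.6] open 1.0 t 33.45
```

>>> {"api": "step_arm", "payload": {"motion": [{"dp": [33, -51, 0], "twist": [0, 0, 0], "hand": 1}, {"dp": [66, -102, 0], "twist": [0, 0, 0], "hand": 1}, {"dp": [99, -153, 0], "twist": [0, 0, 0], "hand": 1}, {"dp": [132, -204, 0], "twist": [0, 0, 0], "hand": 1}, {"dp": [140, -217, 8], "twist": [0, 0, 0], "hand": 1}]}}

```text
clock: 34.08
tool_pos: [0.6653, 0.1894, 0.1963]
eef_rot: [0.996, 0.084, -0.0, -0.002]
contact_force: [-0.8, -0.3, 0.1]
opening: 0.997
finger_force: 0.0
```

```bash
python3 - 2>/dev/null <<'E'
from h import *
for c in ['side','top']:
    s=snap(c)
    for j in jars(s,[(.667,.18),(.565,-.055),(.464,-.055)]): print(c,j)
rel(668.5,184.5,69,9.3)
E
```

```text
side ([664.2, 183.4], 27.5, [666.0, 182.2], np.float64(105.9), 0, [0.0, 0.0], 0)
side ([562.0, -52.2], 27.3, [561.7, -54.9], np.float64(105.7), 0, [0.0, 0.0], 0)
side ([461.4, -54.5], 26.5, [460.9, -56.4], np.float64(105.0), 0, [0.0, 0.0], 0)
top ([0.0, 0.0], 0.0, [nan, nan], np.float64(nan), 0, [0.0, 0.0], 0)
top ([566.1, -54.6], 25.3, [565.9, -54.4], np.float64(105.7), 0, [0.0, 0.0], 0)
top ([471.7, -68.0], 19.6, [472.8, -71.4], np.float64(104.3), 2, [4.4, -1.3], -17)
dp [4.5, 1.2, 125.8] tw [0.0, 0.004, 0.004] psi 9.5 q [-0.04, 0.91, -0.63, 1.39, 0.57, 1.03, -2.19] p [664.4, 185.1, 194.8] open 1.0 t 34.17
```

>>> {"api": "step_arm", "payload": {"motion": [{"dp": [3.5, 1, 45], "twist": [0, 0, 0], "hand": 1}, {"dp": [3.5, 1, 85], "twist": [0, 0, 0], "hand": 1}, {"dp": [3.5, 1, 112], "twist": [0, 0, 0], "hand": 1}, {"dp": [3.5, 1, 125], "twist": [0, 0, 0], "hand": 1}, {"dp": [3.5, 1, 125], "twist": [0, 0, 0], "hand": 0.8}]}}

```text
clock: 34.8
tool_pos: [0.6691, 0.1811, 0.0718]
eef_rot: [0.997, 0.081, -0.001, 0.001]
contact_force: [0.0, 0.1, 0.0]
opening: 0.917
finger_force: 0.0
```

>>> {"api": "step_arm", "payload": {"motion": [{"dp": [0, 0, 0], "twist": [0, 0, 0], "hand": -1}, {"dp": [0, 0, 0], "twist": [0, 0, 0], "hand": -1}, {"dp": [0, 0, 0], "twist": [0, 0, 0], "hand": -1}, {"dp": [0, 0, 0], "twist": [0, 0, 0], "hand": -1}]}}

```text
clock: 35.3
tool_pos: [0.6702, 0.1841, 0.074]
eef_rot: [0.997, 0.081, 0.001, -0.001]
contact_force: [-1.2, 1.3, 6.4]
opening: 0.676
finger_force: 15.0
```

```bash
python3 -c "
from h import *
rel(664,-57.3,71,9.3)"; python3 mo.py
```

```text
dp [-45.3, 237.2, 2.6] tw [-0.001, -0.002, 0.001] psi 9.3 q [-0.07, 1.06, -0.55, 1.44, 0.67, 0.83, -2.26] p [670.2, 184.1, 74.0] open 0.68 t 35.3
M [0.133 0.13  0.019] F [-1.2  1.3  6.4] q [-0.07  1.06 -0.55  1.44  0.67  0.83 -2.26] psi 9.3 p [0.6702 0.1841 0.074 ] 15.002056360244751
```

>>> {"api": "step_arm", "payload": {"motion": [{"dp": [-4, 20, 0], "twist": [0, 0, 0], "hand": -1}, {"dp": [-8, 40, 0], "twist": [0, 0, 0], "hand": -1}, {"dp": [-12, 60, 0], "twist": [0, 0, 0], "hand": -1}, {"dp": [-16, 80, 0], "twist": [0, 0, 0], "hand": -1}, {"dp": [-19, 100, 0], "twist": [0, 0, 0], "hand": -1}]}}

```text
clock: 35.92
tool_pos: [0.6678, 0.0841, 0.0741]
eef_rot: [0.997, 0.082, 0.002, -0.003]
contact_force: [0.4, 5.6, 4.8]
opening: 0.679
finger_force: 15.0
```

>>> {"api": "step_arm", "payload": {"motion": [{"dp": [-4, 20, 0], "twist": [0, 0, 0], "hand": -1}, {"dp": [-8, 40, 0], "twist": [0, 0, 0], "hand": -1}, {"dp": [-12, 60, 0], "twist": [0, 0, 0], "hand": -1}, {"dp": [-15, 80, 0], "twist": [0, 0, 0], "hand": -1}, {"dp": [-19, 100, 0], "twist": [0, 0, 0], "hand": -1}]}}

```text
clock: 36.55
tool_pos: [0.6656, -0.0175, 0.0741]
eef_rot: [0.997, 0.082, 0.002, -0.003]
contact_force: [0.8, 5.7, 5.7]
opening: 0.677
finger_force: 15.0
```

>>> {"api": "step_arm", "payload": {"motion": [{"dp": [-3, 18, 0], "twist": [0, 0, 0], "hand": -1}, {"dp": [-7, 35.5, 0], "twist": [0, 0, 0], "hand": -1}, {"dp": [-7, 35.5, 0], "twist": [0, 0, 0], "hand": -1}, {"dp": [-7, 35.5, 0], "twist": [0, 0, 0], "hand": -1}, {"dp": [-7, 35.5, 0], "twist": [0, 0, 0], "hand": -1}]}}

```text
clock: 37.17
tool_pos: [0.6644, -0.0573, 0.0739]
eef_rot: [0.997, 0.081, 0.001, 0.0]
contact_force: [0.5, -0.3, 6.8]
opening: 0.67
finger_force: 15.0
```

```bash
python3 -c "
from h import *
rel(664,-57.3,71,9.3)"; python3 mo.py
```

```text
dp [-0.4, -0.1, 2.9] tw [0.001, -0.003, -0.001] psi 9.3 q [0.31, 1.04, -0.57, 1.54, 0.72, 0.78, -1.98] p [664.4, -57.3, 73.9] open 0.67 t 37.17
M [ 0.194 -0.019 -0.116] F [ 0.5 -0.3  6.8] q [ 0.31  1.04 -0.57  1.54  0.72  0.78 -1.98] psi 9.3 p [ 0.6644 -0.0573  0.0739] 15.001772940158844
```

Release, rise, and go over the grey jar for its correction while checking the others.

>>> {"api": "step_arm", "payload": {"motion": [{"dp": [0, 0, 0], "twist": [0, 0, 0], "hand": 0.45}, {"dp": [0, 0, 0], "twist": [0, 0, 0], "hand": 1}, {"dp": [0, 0, 0], "twist": [0, 0, 0], "hand": 1}, {"dp": [0, 0, -40], "twist": [0, 0, 0], "hand": 1}, {"dp": [0, 0, -100], "twist": [0, 0, 0], "hand": 1}]}}

```text
clock: 37.8
tool_pos: [0.6617, -0.057, 0.1715]
eef_rot: [0.997, 0.081, -0.003, -0.0]
contact_force: [1.2, -0.3, -0.2]
opening: 1.0
finger_force: 0.0
```

>>> {"api": "step_arm", "payload": {"motion": [{"dp": [0, -50, -35], "twist": [0, 0, 0], "hand": 1}, {"dp": [0, -100, -35], "twist": [0, 0, 0], "hand": 1}, {"dp": [0, -150, -35], "twist": [0, 0, 0], "hand": 1}, {"dp": [0, -210, -35], "twist": [0, 0, 0], "hand": 1}, {"dp": [0, -260, -35], "twist": [0, 0, 0], "hand": 1}]}}

```text
clock: 38.42
tool_pos: [0.6202, 0.2025, 0.2075]
eef_rot: [0.997, 0.082, -0.0, -0.0]
contact_force: [0.4, 0.1, 0.3]
opening: 1.0
finger_force: 0.0
```

```bash
python3 - 2>/dev/null <<'E'
from h import *
for c in ['side','top']:
    s=snap(c)
    for j in jars(s,[(.664,-.058),(.565,-.055),(.464,-.055)]): print(c,j)
    im=s['pixels'][:,:,::-1]
    if c=='top': a=cv2.resize(im[140:260,185:345],(400,300),interpolation=cv2.INTER_CUBIC)
    else: a2=cv2.resize(im[170:260,190:310],(400,300),interpolation=cv2.INTER_CUBIC)
cv2.imwrite('pics/c5.png',np.hstack([a2,a]))
rel(464.5,-53.5,200,9.3)
E
```

```text
side ([662.3, -59.3], 27.0, [660.1, -60.4], np.float64(105.4), 1, [10.1, -8.9], -41)
side ([562.2, -53.3], 27.1, [562.0, -54.7], np.float64(104.9), 0, [0.0, 0.0], 0)
side ([461.6, -54.3], 27.3, [461.4, -56.3], np.float64(105.1), 0, [0.0, 0.0], 0)
top ([664.1, -58.9], 25.4, [664.2, -58.9], np.float64(105.7), 0, [0.0, 0.0], 0)
top ([566.2, -54.6], 25.4, [565.9, -54.4], np.float64(106.0), 0, [0.0, 0.0], 0)
top ([464.7, -55.2], 25.1, [464.9, -55.7], np.float64(105.4), 7, [6.4, -8.5], -53)
dp [-196.7, 232.2, 6.7] tw [-0.007, 0.0, 0.012] psi 10.0 q [-0.07, 0.85, -0.64, 1.51, 0.57, 0.97, -2.27] p [618.0, 209.2, 208.2] open 1.0 t 38.52
```

View pics/c5.png

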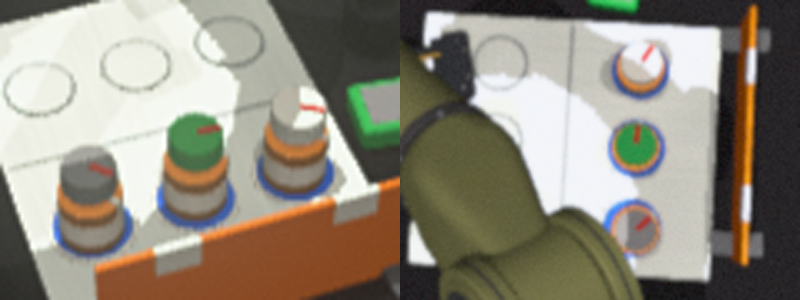

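>>> {"api": "step_arm", "payload": {"motion": [{"dp": [-39, 46, 0], "twist": [0, 0, 0], "hand": 1}, {"dp": [-78, 92, 0], "twist": [0, 0, 0], "hand": 1}, {"dp": [-118, 139, 0], "twist": [0, 0, 0], "hand": 1}, {"dp": [-157, 186, 0], "twist": [0, 0, 0], "hand": 1}, {"dp": [-196, 232, 0], "twist": [0, 0, 0.01], "hand": 1}]}}

```text
clock: 39.15
tool_pos: [0.464, -0.0632, 0.2075]
eef_rot: [0.997, 0.076, -0.0, 0.0]
contact_force: [1.6, -0.9, 0.2]
opening: 0.998
finger_force: 0.0
```

>>> {"api": "step_arm", "payload": {"motion": [{"dp": [0, 0, 0], "twist": [0, 0, 0], "hand": 1}, {"dp": [0, 0, 0], "twist": [0, 0, 0], "hand": 1}]}}

```text
clock: 39.4
tool_pos: [0.4658, -0.0609, 0.2078]
eef_rot: [0.997, 0.076, 0.001, -0.0]
contact_force: [0.6, 0.4, -0.5]
opening: 0.999
finger_force: 0.0
```

```bash
python3 -c "
from h import *
rel(464,-53.5,68,9.3)"
```

```text
dp [-0.8, -7.5, 139.8] tw [-0.0, -0.001, -0.01] psi 8.7 q [0.44, 0.65, -0.66, 2.06, 0.66, 0.65, -2.08] p [465.8, -60.9, 207.8] open 1.0 t 39.4
```

>>> {"api": "step_arm", "payload": {"motion": [{"dp": [-1, -7.5, 30], "twist": [0, 0, 0], "hand": 1}, {"dp": [-1, -7.5, 80], "twist": [0, 0, 0], "hand": 1}, {"dp": [-1, -7.5, 115], "twist": [0, 0, 0], "hand": 1}, {"dp": [-1, -7.5, 137], "twist": [0, 0, 0], "hand": 1}, {"dp": [-1, -7.5, 137], "twist": [0, 0, 0], "hand": 0.8}]}}

```text
clock: 40.02
tool_pos: [0.4635, -0.0515, 0.0694]
eef_rot: [0.997, 0.078, -0.001, -0.0]
contact_force: [0.2, -0.1, 0.3]
opening: 0.913
finger_force: 0.0
```

>>> {"api": "step_arm", "payload": {"motion": [{"dp": [0, 0, 0], "twist": [0, 0, 0], "hand": -1}, {"dp": [0, 0, 0], "twist": [0, 0, 0], "hand": -1}, {"dp": [0, 0, 0], "twist": [0, 0, 0], "hand": -1}, {"dp": [0, 0, 0], "twist": [0, 0, 0], "hand": -1}]}}

```text
clock: 40.52
tool_pos: [0.464, -0.0536, 0.0714]
eef_rot: [0.997, 0.076, 0.001, 0.0]
contact_force: [1.3, -0.2, 6.3]
opening: 0.675
finger_force: 15.0
```

```bash
python3 -c "
from h import *
rel(464,-50,70,9.3)"; python3 mo.py
```

```text
dp [0.6, -3.6, 1.4] tw [0.0, -0.002, -0.01] psi 8.7 q [0.2, 0.86, -0.3, 2.16, 1.03, 0.26, -2.43] p [464.0, -53.6, 71.4] open 0.68 t 40.52
M [-0.034 -0.057  0.015] F [ 1.3 -0.2  6.3] q [ 0.2   0.86 -0.3   2.16  1.03  0.26 -2.43] psi 8.7 p [ 0.464  -0.0536  0.0714] 15.000308537855744
```

>>> {"api": "step_arm", "payload": {"motion": [{"dp": [0.5, -3.8, 0], "twist": [0, 0, 0], "hand": -1}, {"dp": [0.5, -3.8, 0], "twist": [0, 0, 0], "hand": -1}, {"dp": [0.5, -3.8, 0], "twist": [0, 0, 0], "hand": -1}, {"dp": [0.5, -3.8, 0], "twist": [0, 0, 0], "hand": -1}, {"dp": [0.5, -3.8, 0], "twist": [0, 0, 0], "hand": 0.45}]}}

```text
clock: 41.15
tool_pos: [0.4635, -0.051, 0.0711]
eef_rot: [0.997, 0.076, 0.0, 0.001]
contact_force: [1.8, -4.2, 2.9]
opening: 0.72
finger_force: 1.8
```

>>> {"api": "step_arm", "payload": {"motion": [{"dp": [0, 0, 0], "twist": [0, 0, 0], "hand": 1}, {"dp": [0, 0, 0], "twist": [0, 0, 0], "hand": 1}, {"dp": [0, 0, -45], "twist": [0, 0, 0], "hand": 1}, {"dp": [0, 0, -100], "twist": [0, 0, 0], "hand": 1}, {"dp": [0, 0, -150], "twist": [0, 0, 0], "hand": 1}]}}

```text
clock: 41.78
tool_pos: [0.4626, -0.049, 0.2221]
eef_rot: [0.997, 0.077, -0.0, -0.001]
contact_force: [0.4, -0.7, -0.7]
opening: 1.0
finger_force: 0.0
```

```bash
python3 -c "
from h import *
rel(544,-353,220,6.5)"
```

```text
dp [33.9, 312.9, 1.6] tw [-0.001, 0.001, 0.04] psi 8.8 q [0.45, 0.63, -0.7, 2.06, 0.64, 0.68, -2.09] p [462.6, -49.0, 222.1] open 1.0 t 41.77
```

>>> {"api": "step_arm", "payload": {"motion": [{"dp": [6, 60, 0], "twist": [0, 0, 0.04], "hand": 1}, {"dp": [12, 120, 0], "twist": [0, 0, 0.04], "hand": 1}, {"dp": [20, 180, 0], "twist": [0, 0, 0.04], "hand": 1}, {"dp": [28, 240, 0], "twist": [0, 0, 0.04], "hand": 1}, {"dp": [34, 300, 0], "twist": [0, 0, 0.04], "hand": 1}]}}

```text
clock: 42.4
tool_pos: [0.5427, -0.3422, 0.2203]
eef_rot: [0.998, 0.057, 0.0, -0.001]
contact_force: [1.1, 0.3, -0.2]
opening: 1.002
finger_force: 0.0
```

```bash
python3 - 2>/dev/null <<'E'
from h import *
for c in ['side','top']:
    s=snap(c)
    for j in jars(s,[(.664,-.058),(.565,-.055),(.464,-.052)]): print(c,j)
rel(544,-353,124,6.5)
E
```

```text
side ([640.5, -55.7], 10.6, [641.5, -53.9], np.float64(103.6), 0, [0.0, 0.0], 0)
side ([562.8, -52.9], 26.9, [561.9, -54.8], np.float64(105.0), 1, [21.7, -1.0], -3)
side ([460.6, -53.1], 27.6, [460.4, -55.6], np.float64(105.2), 6, [9.3, -9.2], -45)
top ([664.6, -58.9], 25.4, [664.2, -58.9], np.float64(105.7), 0, [0.0, 0.0], 0)
top ([566.0, -54.6], 25.2, [565.8, -54.4], np.float64(105.8), 0, [0.0, 0.0], 0)
top ([464.5, -55.0], 25.6, [464.5, -54.5], np.float64(105.3), 6, [7.0, -8.6], -51)
dp [2.2, 3.5, 95.0] tw [0.004, 0.001, -0.012] psi 5.8 q [0.86, 0.84, -0.71, 1.53, 0.62, 1.0, -1.49] p [541.4, -349.3, 219.0] open 1.0 t 42.5
```

Jars are now all within about 3 mm of their window centres. Next the right-hand clip.

>>> {"api": "step_arm", "payload": {"motion": [{"dp": [2.2, 3.5, 20], "twist": [0, 0, -0.012], "hand": 1}, {"dp": [2.2, 3.5, 55], "twist": [0, 0, -0.012], "hand": 1}, {"dp": [2.2, 3.5, 80], "twist": [0, 0, -0.012], "hand": 1}, {"dp": [2.2, 3.5, 94], "twist": [0, 0, -0.012], "hand": 1}, {"dp": [2.2, 3.5, 94], "twist": [0, 0, -0.012], "hand": 0.8}]}}

```text
clock: 43.12
tool_pos: [0.5445, -0.3426, 0.1253]
eef_rot: [0.998, 0.064, -0.001, -0.001]
contact_force: [0.1, 0.0, 1.6]
opening: 0.911
finger_force: 0.0
```

>>> {"api": "step_arm", "payload": {"motion": [{"dp": [0, 0, 0], "twist": [0, 0, 0], "hand": 0.3}, {"dp": [0, 0, 0], "twist": [0, 0, 0], "hand": 0}, {"dp": [0, 0, 0], "twist": [0, 0, 0], "hand": -1}, {"dp": [0, 0, 0], "twist": [0, 0, 0], "hand": -1}, {"dp": [0, 0, 0], "twist": [0, 0, 0], "hand": -1}], "force": 30}}

```text
clock: 43.75
tool_pos: [0.5462, -0.345, 0.1283]
eef_rot: [0.998, 0.062, 0.001, 0.001]
contact_force: [-0.0, -2.8, 9.9]
opening: 0.359
finger_force: 14.0
```

>>> {"api": "step_arm", "payload": {"motion": [{"dp": [0, 0, 0], "twist": [0, 0, 0], "hand": -1}, {"dp": [0, 0, 0], "twist": [0, 0, 0], "hand": -1}]}}

```text
clock: 44.0
tool_pos: [0.5461, -0.345, 0.1283]
eef_rot: [0.998, 0.062, 0.001, 0.001]
contact_force: [0.5, -1.9, 9.3]
opening: 0.348
finger_force: 29.1
```

```bash
python3 -c "
from h import *
rel(544,-353,124,6.5)"; python3 mo.py
```

```text
dp [-3.1, 7.7, 4.3] tw [0.002, -0.003, 0.011] psi 7.1 q [0.83, 0.95, -0.65, 1.59, 0.72, 0.85, -1.56] p [546.1, -345.0, 128.3] open 0.35 t 44.0
M [-0.674 -0.013 -0.017] F [ 0.5 -1.9  9.3] q [ 0.83  0.95 -0.65  1.59  0.72  0.85 -1.56] psi 7.1 p [ 0.5461 -0.345   0.1283] 29.097570116864517
```

```bash
python3 - <<'E'
from h import *
s=snap('side'); im=s['pixels'][:,:,::-1]
cv2.imwrite('pics/c6.png',cv2.resize(im[240:360,200:360],(800,600),interpolation=cv2.INTER_CUBIC))
E
```

```text
(no output)
```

View pics/c6.png

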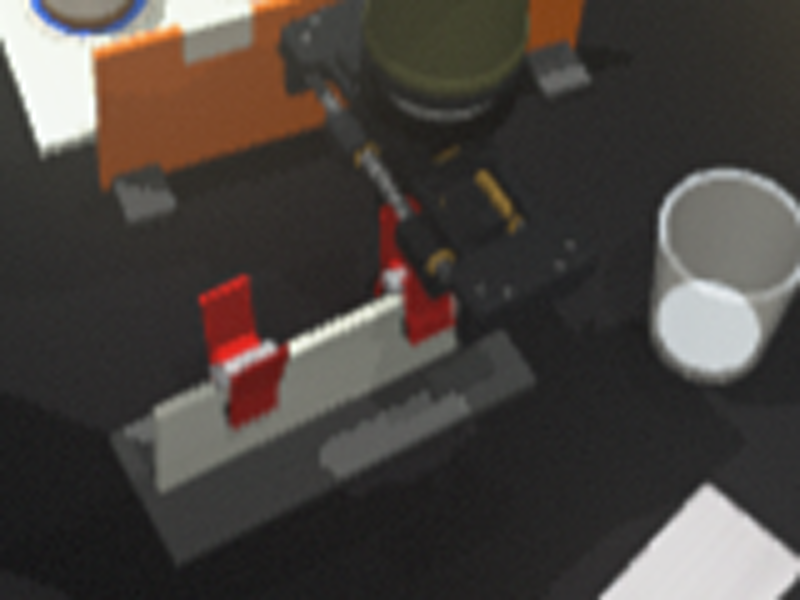

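The clip at (420,270) leans because my grip was about 8 mm off-centre in y. I'll release it on the rail, recentre and regrip.

>>> {"api": "step_arm", "payload": {"motion": [{"dp": [0, 0, 0], "twist": [0, 0, 0], "hand": 0}, {"dp": [0, 0, 0], "twist": [0, 0, 0], "hand": 0.5}, {"dp": [0, 0, 0], "twist": [0, 0, 0], "hand": 1}, {"dp": [0, 0, 0], "twist": [0, 0, 0], "hand": 1}, {"dp": [0, 0, -80], "twist": [0, 0, 0], "hand": 1}]}}

```text
clock: 44.68
tool_pos: [0.5414, -0.3434, 0.1848]
eef_rot: [0.998, 0.063, -0.005, -0.003]
contact_force: [0.6, -0.5, 1.1]
opening: 0.89
finger_force: 0.0
```

>>> {"api": "step_arm", "payload": {"motion": [{"dp": [0, -50, 0], "twist": [0, 0, 0], "hand": 1}, {"dp": [0, -100, 0], "twist": [0, 0, 0], "hand": 1}, {"dp": [0, -100, 0], "twist": [0, 0, 0], "hand": 1}, {"dp": [0, -100, 0], "twist": [0, 0, 0], "hand": 1}]}}

```text
clock: 45.18
tool_pos: [0.5324, -0.2456, 0.189]
eef_rot: [0.998, 0.062, -0.0, 0.0]
contact_force: [0.6, -0.9, -0.4]
opening: 1.0
finger_force: 0.0
```

```bash
python3 m1.py | grep -E "clip|top|side|rail|mark"; python3 -c "
from h import *
rel(544,-353,124,6.5)"
```

```text
top
guard top ([599.5, -185.4], np.float64(178.4)) 0.1313 [ 431. -193.  123.] [ 729. -178.  139.]
mark [ 657.1 -186.9  131.4] 42
mark [ 484.3 -182.5  131.9] 12
dp [-1.5, 107.2, 64.9] tw [0.001, 0.001, 0.01] psi 7.0 q [0.74, 0.81, -0.68, 1.74, 0.66, 0.84, -1.71] p [532.4, -246.4, 188.8] open 1.0 t 45.23h.py:24: RuntimeWarning: Mean of empty slice.
  out.append((np.round(c,1).tolist(),round(rad,1),np.round(Q[:,:2].mean(0)*1000,1).tolist(),np.round(np.median(Q[:,2])*1000,1),len(q),np.round(rd*1000,1).tolist(),round(np.degrees(np.arctan2(rd[1],rd[0])))))
  ret = um.true_divide(
  return _methods._mean(a, axis=axis, dtype=dtype,
  ret = ret.dtype.type(ret / rcount)
h.py:27: RuntimeWarning: Mean of empty slice.
  c=Q[:,:2].mean(0); u,_,v=np.linalg.svd(Q[:,:2]-c); return (c*1000).round(1).tolist(), round(np.degrees(np.arctan2(v[0,1],v[0,0])),1)
Traceback (most recent call last):
  File "m1.py", line 22, in <module>
    print('rail',elong(P[ra]),ra.sum(),(P[ra].min(0)*1000).round(),(P[ra].max(0)*1000).round())
                                        ~~~~~~~~~^^^
ValueError: zero-size array to reduction operation minimum which has no identity
```

That was the old picture: the arm hid the rail from the top camera and the script stopped before saving. I'll measure the clips from the side camera only.

```bash
cat >> h.py <<'E'
def clips(s,box=(.36,.64,-.43,-.29),zt=.11):
    P=cloud(s); rr=red(s)&(P[...,2]>.03)&(P[...,0]>box[0])&(P[...,0]<box[1])&(P[...,1]>box[2])&(P[...,1]<box[3])
    n,l,st,ce=cv2.connectedComponentsWithStats(rr.astype(np.uint8))
    for i in range(1,n):
        if st[i,4]>15:
            Q=P[l==i]; T=Q[Q[:,2]>zt]
            if len(T)>3:
                A=np.c_[T[:,2]-T[:,2].mean(),np.ones(len(T))]; sl=np.linalg.lstsq(A,T[:,1],rcond=None)[0][0]
                print('clip all',(Q.mean(0)*1000).round(1),'tail',(T.mean(0)*1000).round(1),'n',len(T),'z',(Q[:,2].min()*1000).round(),(Q[:,2].max()*1000).round(),'dy/dz',sl.round(2),'ang',elong(T)[1])
E
python3 - <<'E'
from h import *
s=snap('side'); clips(s); im=s['pixels'][:,:,::-1]
cv2.imwrite('pics/c7.png',cv2.resize(im[240:360,200:360],(800,600),interpolation=cv2.INTER_CUBIC))
rel(544,-353,124,6.5)
E
```

```text
clip all [ 542.2 -348.9  110.8] tail [ 542.  -344.7  126.8] n 149 z 62.0 145.0 dy/dz -0.29 ang -84.6
clip all [ 438.1 -350.7  118.4] tail [ 437.7 -348.3  127.1] n 87 z 94.0 144.0 dy/dz 0.2 ang -172.1
clip all [ 440.6 -381.   100.3] tail [ 441.6 -386.1  127. ] n 35 z 64.0 141.0 dy/dz -0.18 ang -177.3
dp [-1.4, 107.0, 64.8] tw [0.001, 0.001, 0.009] psi 7.0 q [0.74, 0.81, -0.68, 1.74, 0.66, 0.84, -1.71] p [532.3, -246.6, 188.7] open 1.0 t 45.27
```

View pics/c7.png

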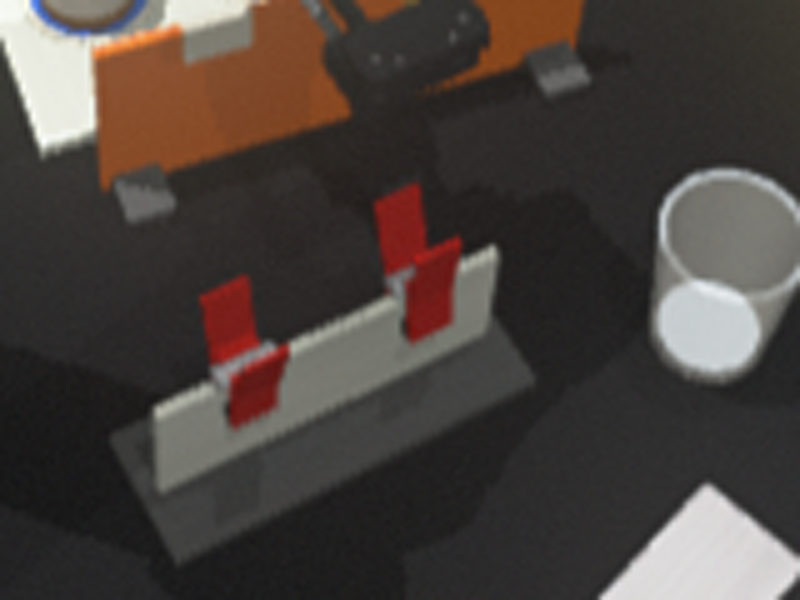

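>>> {"api": "step_arm", "payload": {"motion": [{"dp": [-1, 54, 0], "twist": [0, 0, 0.01], "hand": 1}, {"dp": [-2, 107, 0], "twist": [0, 0, 0.01], "hand": 1}, {"dp": [-2, 107, 0], "twist": [0, 0, 0.01], "hand": 1}, {"dp": [-2, 107, 20], "twist": [0, 0, 0.01], "hand": 1}, {"dp": [-2, 107, 40], "twist": [0, 0, 0.01], "hand": 1}]}}

```text
clock: 45.9
tool_pos: [0.5435, -0.3499, 0.1474]
eef_rot: [0.998, 0.058, -0.0, -0.001]
contact_force: [-0.7, 0.1, 0.1]
opening: 1.001
finger_force: 0.0
```

>>> {"api": "step_arm", "payload": {"motion": [{"dp": [0, 0, 22], "twist": [0, 0, 0], "hand": 1}, {"dp": [0, 0, 22], "twist": [0, 0, 0], "hand": 1}, {"dp": [0, 0, 22], "twist": [0, 0, 0], "hand": 1}]}}

```text
clock: 46.28
tool_pos: [0.5443, -0.3509, 0.1272]
eef_rot: [0.998, 0.058, 0.0, -0.0]
contact_force: [-0.3, 0.7, 0.3]
opening: 1.003
finger_force: 0.0
```

```bash
python3 -c "
from h import *
rel(543,-353,126,6.5)"; python3 mo.py
```

```text
dp [-1.5, 1.9, 1.2] tw [-0.0, -0.0, 0.002] psi 6.6 q [0.84, 0.96, -0.65, 1.58, 0.72, 0.85, -1.55] p [544.3, -350.9, 127.2] open 1.0 t 46.27
M [0.001 0.03  0.016] F [-0.3  0.7  0.3] q [ 0.84  0.96 -0.65  1.58  0.72  0.85 -1.55] psi 6.6 p [ 0.5443 -0.3509  0.1272] 0.0
```

>>> {"api": "step_arm", "payload": {"motion": [{"dp": [-1, 2.5, 0], "twist": [0, 0, 0], "hand": 0.5}, {"dp": [-1, 2.5, 0], "twist": [0, 0, 0], "hand": 0.2}, {"dp": [-1, 2.5, 0], "twist": [0, 0, 0], "hand": 0}, {"dp": [-1, 2.5, 0], "twist": [0, 0, 0], "hand": -1}, {"dp": [-1, 2.5, 0], "twist": [0, 0, 0], "hand": -1}], "force": 30}}

```text
clock: 46.9
tool_pos: [0.5435, -0.3543, 0.1278]
eef_rot: [0.998, 0.057, 0.0, 0.0]
contact_force: [-2.2, -0.7, 11.6]
opening: 0.455
finger_force: 8.0
```

>>> {"api": "step_arm", "payload": {"motion": [{"dp": [0, 0, 0], "twist": [0, 0, 0], "hand": -1}, {"dp": [0, 0, 0], "twist": [0, 0, 0], "hand": -1}]}}

```text
clock: 47.15
tool_pos: [0.5439, -0.3543, 0.1301]
eef_rot: [0.998, 0.057, 0.001, 0.001]
contact_force: [-5.0, 0.7, 16.7]
opening: 0.332
finger_force: 30.0
```

```bash
python3 mo.py; python3 - <<'E'
from h import *
s=snap('side'); clips(s,zt=.09); im=s['pixels'][:,:,::-1]
cv2.imwrite('pics/c8.png',cv2.resize(im[255:345,230:350],(640,480),interpolation=cv2.INTER_CUBIC))
E
```

```text
M [0.317 0.963 0.022] F [-5.   0.7 16.7] q [ 0.84  0.95 -0.65  1.58  0.72  0.86 -1.55] psi 6.6 p [ 0.5439 -0.3543  0.1301] 30.002713651410886
clip all [ 438.1 -350.1  119. ] tail [ 438.1 -350.1  119. ] n 143 z 95.0 144.0 dy/dz 0.26 ang -173.4
clip all [ 540.9 -368.8   81.8] tail [ 534.  -366.9  100.8] n 15 z 64.0 114.0 dy/dz -0.08 ang -99.4
clip all [ 440.5 -380.9   99.8] tail [ 440.8 -383.9  117.8] n 55 z 61.0 140.0 dy/dz -0.22 ang 177.7
```

View pics/c8.png

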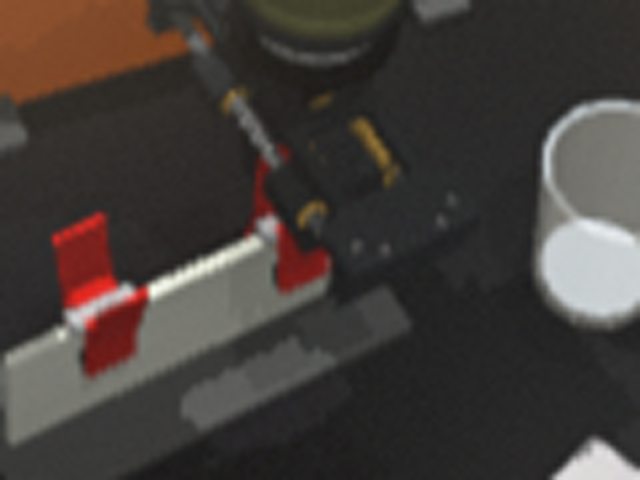

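The clip is now squeezed fully open (29 mm) and upright between the pads. Lift it and carry it to the right-hand mark.

>>> {"api": "step_arm", "payload": {"motion": [{"dp": [0, 0, -30], "twist": [0, 0, 0], "hand": -1}, {"dp": [0, 0, -60], "twist": [0, 0, 0], "hand": -1}, {"dp": [0, 0, -95], "twist": [0, 0, 0], "hand": -1}, {"dp": [0, 0, -130], "twist": [0, 0, 0], "hand": -1}, {"dp": [0, 0, -130], "twist": [0, 0, 0], "hand": -1}]}}

```text
clock: 47.82
tool_pos: [0.5447, -0.3541, 0.2598]
eef_rot: [0.998, 0.057, 0.002, 0.001]
contact_force: [-1.0, -0.4, -1.6]
opening: 0.335
finger_force: 30.0
```

>>> {"api": "step_arm", "payload": {"motion": [{"dp": [32, -38, 0], "twist": [0, 0, 0.07], "hand": -1}, {"dp": [65, -77, 0], "twist": [0, 0, 0.14], "hand": -1}, {"dp": [98, -115, 0], "twist": [0, 0, 0.14], "hand": -1}, {"dp": [131, -154, 0], "twist": [0, 0, 0.14], "hand": -1}, {"dp": [131, -154, 0], "twist": [0, 0, 0.14], "hand": -1}]}}

```text
clock: 48.45
tool_pos: [0.657, -0.179, 0.2556]
eef_rot: [1.0, -0.008, -0.0, -0.002]
contact_force: [0.3, 0.6, -0.9]
opening: 0.331
finger_force: 30.0
```

>>> {"api": "step_arm", "payload": {"motion": [{"dp": [0, 0, 0], "twist": [0, 0, 0], "hand": -1}, {"dp": [0, 0, 0], "twist": [0, 0, 0], "hand": -1}]}}

```text
clock: 48.7
tool_pos: [0.6545, -0.1882, 0.2561]
eef_rot: [1.0, -0.014, -0.001, 0.001]
contact_force: [-0.4, -0.8, -1.4]
opening: 0.335
finger_force: 30.0
```

```bash
python3 mo.py; python3 - <<'E'
from h import *
rel(656.3,-185.9,205,-1.5)
s=snap('side'); clips(s,box=(.58,.74,-.25,-.12),zt=.1); im=s['pixels'][:,:,::-1]
cv2.imwrite('pics/c9.png',cv2.resize(im[190:310,215:375],(640,480),interpolation=cv2.INTER_CUBIC))
E
```

```text
M [ 0.029  0.035 -0.013] F [-0.4 -0.8 -1.4] q [ 0.53  0.84 -0.68  1.36  0.55  1.13 -1.81] psi -1.6 p [ 0.6545 -0.1882  0.2561] 29.999691706398153
dp [1.8, -2.4, 51.1] tw [0.001, 0.002, -0.002] psi -1.6 q [0.53, 0.84, -0.68, 1.36, 0.55, 1.13, -1.81] p [654.5, -188.2, 256.1] open 0.33 t 48.7
clip all [ 651.1 -203.3  204.9] tail [ 651.1 -203.3  204.9] n 53 z 189.0 229.0 dy/dz 0.13 ang -4.3
```

View pics/c9.png

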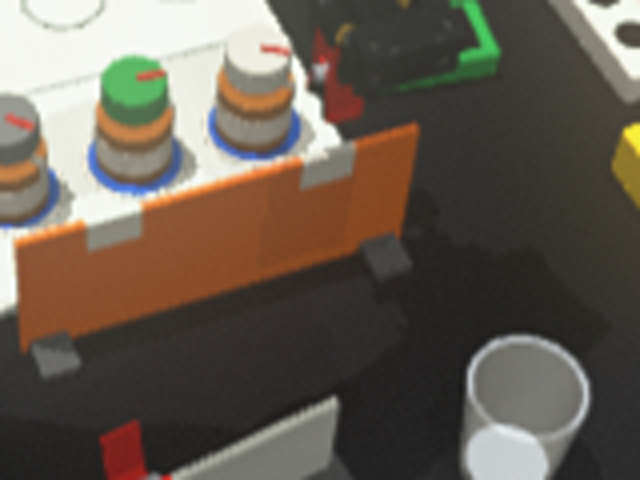

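>>> {"api": "step_arm", "payload": {"motion": [{"dp": [1.8, -2.4, 0], "twist": [0, 0, 0], "hand": -1}, {"dp": [1.8, -2.4, 20], "twist": [0, 0, 0], "hand": -1}, {"dp": [1.8, -2.4, 45], "twist": [0, 0, 0], "hand": -1}, {"dp": [1.8, -2.4, 45], "twist": [0, 0, 0], "hand": -1}, {"dp": [1.8, -2.4, 45], "twist": [0, 0, 0], "hand": -1}]}}

```text
clock: 49.38
tool_pos: [0.6577, -0.1835, 0.2122]
eef_rot: [1.0, -0.013, 0.0, -0.0]
contact_force: [-0.5, -0.4, 0.1]
opening: 0.332
finger_force: 30.0
```

```bash
python3 mo.py; python3 - <<'E'
from h import *
rel(656.3,-185.9,170,-1.5)
ims=[]
s=snap('side'); P=cloud(s)
# near-face red of jaw vs guard near face
rr=red(s)&(abs(P[...,0]-.656)<.04)&(abs(P[...,1]+.19)<.05); Q=P[rr]; print('clip',(Q.mean(0)*1000).round(1),(Q.min(0)*1000).round(),(Q.max(0)*1000).round())
s2=snap('top')
a=cv2.resize(s['pixels'][205:265,270:350,::-1],(400,300),interpolation=cv2.INTER_CUBIC)
b=cv2.resize(s2['pixels'][140:200,290:370,::-1],(400,300),interpolation=cv2.INTER_CUBIC)
cv2.imwrite('pics/c10.png',np.hstack([a,b]))
E
```

```text
M [ 0.043  0.04  -0.044] F [-0.5 -0.4  0.1] q [ 0.52  0.89 -0.66  1.4   0.58  1.04 -1.85] psi -1.4 p [ 0.6577 -0.1835  0.2122] 29.999750906317786
dp [-1.4, 2.4, 42.2] tw [-0.0, -0.0, 0.001] psi -1.4 q [0.52, 0.89, -0.66, 1.4, 0.58, 1.04, -1.85] p [657.7, -183.5, 212.2] open 0.33 t 49.38
clip [ 653.4 -195.6  165.4] [ 644. -203.  147.] [ 668. -173.  206.]
```

View pics/c10.png

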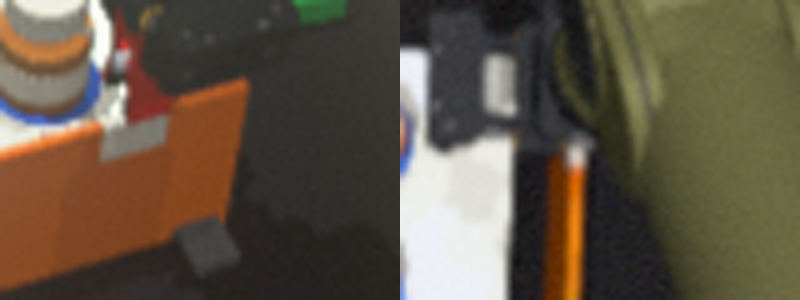

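>>> {"api": "step_arm", "payload": {"motion": [{"dp": [-1.4, 2.2, 0], "twist": [0, 0, 0], "hand": -1}, {"dp": [-1.4, 2.2, 0], "twist": [0, 0, 0], "hand": -1}, {"dp": [-1.4, 2.2, 8], "twist": [0, 0, 0], "hand": -1}, {"dp": [-1.4, 2.2, 8], "twist": [0, 0, 0], "hand": -1}]}}

```text
clock: 49.98
tool_pos: [0.6554, -0.1858, 0.2031]
eef_rot: [1.0, -0.013, -0.001, -0.0]
contact_force: [-0.1, -0.2, -0.7]
opening: 0.336
finger_force: 30.0
```

```bash
python3 mo.py
```

```text
M [ 0.05   0.027 -0.015] F [-0.1 -0.2 -0.7] q [ 0.52  0.9  -0.65  1.42  0.59  1.03 -1.85] psi -1.4 p [ 0.6554 -0.1858  0.2031] 29.999795394251123
```

>>> {"api": "step_arm", "payload": {"motion": [{"dp": [0, 0, 8], "twist": [0, 0, 0], "hand": -1}, {"dp": [0, 0, 14], "twist": [0, 0, 0], "hand": -1}, {"dp": [0, 0, 14], "twist": [0, 0, 0], "hand": -1}]}}

```text
clock: 50.35
tool_pos: [0.6555, -0.1857, 0.1892]
eef_rot: [1.0, -0.012, -0.001, -0.0]
contact_force: [-0.5, -0.1, -0.7]
opening: 0.334
finger_force: 30.0
```

```bash
python3 mo.py
```

```text
M [ 0.043 -0.006 -0.041] F [-0.5 -0.1 -0.7] q [ 0.52  0.91 -0.65  1.43  0.6   1.   -1.86] psi -1.4 p [ 0.6555 -0.1857  0.1892] 29.99976931605488
```

>>> {"api": "step_arm", "payload": {"motion": [{"dp": [0, 0, 6], "twist": [0, 0, 0], "hand": -1}, {"dp": [0, 0, 12], "twist": [0, 0, 0], "hand": -1}, {"dp": [0, 0, 16], "twist": [0, 0, 0], "hand": -1}, {"dp": [0, 0, 16], "twist": [0, 0, 0], "hand": -1}]}}

```text
clock: 50.85
tool_pos: [0.6558, -0.1857, 0.1736]
eef_rot: [1.0, -0.013, -0.0, -0.0]
contact_force: [0.5, -0.2, -0.4]
opening: 0.333
finger_force: 30.0
```

>>> {"api": "step_arm", "payload": {"motion": [{"dp": [0, 0, 2], "twist": [0, 0, 0], "hand": -1}, {"dp": [0, 0, 2], "twist": [0, 0, 0], "hand": -1}]}}

```text
clock: 51.1
tool_pos: [0.656, -0.1858, 0.1721]
eef_rot: [1.0, -0.013, 0.0, 0.0]
contact_force: [-0.4, -0.3, 0.5]
opening: 0.332
finger_force: 30.0
```

>>> {"api": "step_arm", "payload": {"motion": [{"dp": [0, 0, 2], "twist": [0, 0, 0], "hand": -1}, {"dp": [0, 0, 2], "twist": [0, 0, 0], "hand": -1}]}}

```text
clock: 51.35
tool_pos: [0.6562, -0.1858, 0.1704]
eef_rot: [1.0, -0.013, 0.0, 0.0]
contact_force: [-0.6, 0.9, 0.3]
opening: 0.333
finger_force: 30.0
```

```bash
python3 mo.py
```

```text
M [-0.     0.044 -0.004] F [-0.6  0.9  0.3] q [ 0.52  0.93 -0.63  1.44  0.62  0.97 -1.87] psi -1.4 p [ 0.6562 -0.1858  0.1704] 30.00006666592526
```

>>> {"api": "step_arm", "payload": {"motion": [{"dp": [0, 0, 2], "twist": [0, 0, 0], "hand": -1}, {"dp": [0, 0, 2], "twist": [0, 0, 0], "hand": -1}]}}

```text
clock: 51.6
tool_pos: [0.6563, -0.1857, 0.1702]
eef_rot: [1.0, -0.013, 0.001, 0.0]
contact_force: [-3.4, 0.9, 11.6]
opening: 0.334
finger_force: 30.0
```

>>> {"api": "step_arm", "payload": {"motion": [{"dp": [0, 0, 1.5], "twist": [0, 0, 0], "hand": -1}, {"dp": [0, 0, 1.5], "twist": [0, 0, 0], "hand": -1}]}}

```text
clock: 51.85
tool_pos: [0.6564, -0.1857, 0.1701]
eef_rot: [1.0, -0.013, 0.001, 0.001]
contact_force: [-7.0, -0.3, 17.5]
opening: 0.334
finger_force: 30.0
```

>>> {"api": "step_arm", "payload": {"motion": [{"dp": [0, 0, 1.5], "twist": [0, 0, 0], "hand": -1}, {"dp": [0, 0, 1.5], "twist": [0, 0, 0], "hand": -1}]}}

```text
clock: 52.1
tool_pos: [0.6564, -0.1857, 0.17]
eef_rot: [1.0, -0.013, 0.001, 0.001]
contact_force: [-8.9, -0.1, 26.2]
opening: 0.336
finger_force: 30.0
```

```bash
python3 mo.py
```

```text
M [0.087 2.008 0.004] F [-8.9 -0.1 26.2] q [ 0.52  0.93 -0.63  1.44  0.62  0.97 -1.88] psi -1.5 p [ 0.6564 -0.1857  0.17  ] 30.00400281889597
```

Contact at TCP z = 170.1 mm, exactly the height predicted for fully home. Now release.

>>> {"api": "step_arm", "payload": {"motion": [{"dp": [0, 0, -1.5], "twist": [0, 0, 0], "hand": -1}, {"dp": [0, 0, -1.5], "twist": [0, 0, 0], "hand": -0.1}, {"dp": [0, 0, -1.5], "twist": [0, 0, 0], "hand": 0.1}, {"dp": [0, 0, -1.5], "twist": [0, 0, 0], "hand": 0.5}, {"dp": [0, 0, -1.5], "twist": [0, 0, 0], "hand": 1}]}}

```text
clock: 52.72
tool_pos: [0.656, -0.1857, 0.1662]
eef_rot: [1.0, -0.013, -0.0, -0.0]
contact_force: [-0.5, 0.3, -0.3]
opening: 0.749
finger_force: 0.0
```

>>> {"api": "step_arm", "payload": {"motion": [{"dp": [0, 0, 0], "twist": [0, 0, 0], "hand": 1}, {"dp": [0, 0, 0], "twist": [0, 0, 0], "hand": 1}, {"dp": [0, 0, -30], "twist": [0, 0, 0], "hand": 1}, {"dp": [0, 0, -80], "twist": [0, 0, 0], "hand": 1}]}}

```text
clock: 53.22
tool_pos: [0.6548, -0.1859, 0.2455]
eef_rot: [1.0, -0.012, -0.002, -0.0]
contact_force: [0.7, -0.3, 0.1]
opening: 1.004
finger_force: 0.0
```

```bash
python3 mo.py;  python3 -c "
from h import *
rel(441.5,-365.5,240,6.5)"
```

```text
M [-0.013 -0.061  0.039] F [ 0.7 -0.3  0.1] q [ 0.53  0.85 -0.67  1.37  0.55  1.11 -1.82] psi -1.4 p [ 0.6548 -0.1859  0.2455] 0.0
dp [-208.7, 184.9, 6.4] tw [-0.001, 0.004, -0.138] psi -1.4 q [0.53, 0.85, -0.67, 1.37, 0.55, 1.11, -1.82] p [654.8, -185.9, 245.5] open 1.0 t 53.23
```

>>> {"api": "step_arm", "payload": {"motion": [{"dp": [-42, 37, 0], "twist": [0, 0, -0.07], "hand": 1}, {"dp": [-84, 74, 0], "twist": [0, 0, -0.14], "hand": 1}, {"dp": [-126, 111, 0], "twist": [0, 0, -0.14], "hand": 1}, {"dp": [-168, 148, 0], "twist": [0, 0, -0.14], "hand": 1}, {"dp": [-208, 185, 0], "twist": [0, 0, -0.14], "hand": 1}]}}

```text
clock: 53.85
tool_pos: [0.4419, -0.3667, 0.2468]
eef_rot: [0.998, 0.057, 0.0, 0.0]
contact_force: [0.6, -0.5, -0.2]
opening: 1.002
finger_force: 0.0
```

>>> {"api": "step_arm", "payload": {"motion": [{"dp": [0, 0, 20], "twist": [0, 0, 0], "hand": 1}, {"dp": [0, 0, 40], "twist": [0, 0, 0], "hand": 1}, {"dp": [0, 0, 60], "twist": [0, 0, 0], "hand": 1}, {"dp": [0, 0, 60], "twist": [0, 0, 0], "hand": 1}, {"dp": [0, 0, 60], "twist": [0, 0, 0], "hand": 1}]}}

```text
clock: 54.48
tool_pos: [0.444, -0.3655, 0.1873]
eef_rot: [0.998, 0.057, 0.001, 0.0]
contact_force: [-0.4, 0.5, 1.1]
opening: 1.003
finger_force: 0.0
```

```bash
python3 - <<'E'
from h import *
s=snap('side'); clips(s,box=(.58,.74,-.25,-.12),zt=.15); clips(s)
rel(441.3,-365.7,126,6.5)
E
```

```text
clip all [ 655.6 -187.3  149.7] tail [ 656.2 -184.5  167.2] n 121 z 91.0 182.0 dy/dz -0.24 ang -94.6
clip all [ 435.2 -350.8  118.3] tail [ 435.6 -348.2  126.5] n 67 z 94.0 145.0 dy/dz 0.17 ang -175.6
clip all [ 437.5 -379.7   92.6] tail [ 434.6 -386.4  124.9] n 16 z 62.0 138.0 dy/dz -0.23 ang 178.5
dp [-2.9, -0.3, 61.5] tw [0.001, -0.001, 0.001] psi 6.6 q [1.0, 0.8, -0.7, 1.78, 0.68, 0.82, -1.49] p [444.1, -365.6, 187.5] open 1.0 t 54.52
```

>>> {"api": "step_arm", "payload": {"motion": [{"dp": [-2.5, 0, 20], "twist": [0, 0, 0], "hand": 1}, {"dp": [-2.5, 0, 45], "twist": [0, 0, 0], "hand": 1}, {"dp": [-2.5, 0, 60], "twist": [0, 0, 0], "hand": 1}, {"dp": [-2.5, 0, 60], "twist": [0, 0, 0], "hand": 1}, {"dp": [-2.5, 0, 60], "twist": [0, 0, 0], "hand": 0.8}]}}

```text
clock: 55.15
tool_pos: [0.4417, -0.3659, 0.1275]
eef_rot: [0.998, 0.057, 0.001, 0.0]
contact_force: [-0.1, 0.4, -0.2]
opening: 0.914
finger_force: 0.0
```

```bash
python3 -c "
from h import *
rel(441.3,-365.7,126,6.5)"
```

```text
dp [-0.3, -0.3, 1.5] tw [0.001, -0.001, 0.001] psi 6.6 q [0.97, 0.88, -0.63, 1.82, 0.78, 0.71, -1.56] p [441.7, -365.9, 127.5] open 0.91 t 55.15
```

>>> {"api": "step_arm", "payload": {"motion": [{"dp": [0, 0, 0], "twist": [0, 0, 0], "hand": 0.4}, {"dp": [0, 0, 0], "twist": [0, 0, 0], "hand": 0.1}, {"dp": [0, 0, 0], "twist": [0, 0, 0], "hand": -0.1}, {"dp": [0, 0, 0], "twist": [0, 0, 0], "hand": -1}, {"dp": [0, 0, 0], "twist": [0, 0, 0], "hand": -1}], "force": 30}}

```text
clock: 55.78
tool_pos: [0.4419, -0.3662, 0.1286]
eef_rot: [0.998, 0.057, 0.001, 0.001]
contact_force: [-6.0, 1.2, 27.1]
opening: 0.353
finger_force: 17.4
```

>>> {"api": "step_arm", "payload": {"motion": [{"dp": [0, 0, 0], "twist": [0, 0, 0], "hand": -1}, {"dp": [0, 0, 0], "twist": [0, 0, 0], "hand": -1}, {"dp": [0, 0, 0], "twist": [0, 0, 0], "hand": -1}]}}

```text
clock: 56.15
tool_pos: [0.4419, -0.366, 0.1294]
eef_rot: [0.998, 0.057, 0.001, 0.001]
contact_force: [-4.0, 1.8, 21.3]
opening: 0.334
finger_force: 30.0
```

```bash
python3 mo.py; python3 - <<'E'
from h import *
s=snap('side'); clips(s,box=(.58,.74,-.25,-.12),zt=.15); im=s['pixels'][:,:,::-1]
cv2.imwrite('pics/c11.png',cv2.resize(im[180:360,180:420],(800,600),interpolation=cv2.INTER_CUBIC))
E
```

```text
M [0.382 0.904 0.007] F [-4.   1.8 21.3] q [ 0.97  0.88 -0.63  1.82  0.77  0.71 -1.56] psi 6.6 p [ 0.4419 -0.366   0.1294] 30.003282207471784
clip all [ 655.8 -187.3  149.8] tail [ 656.5 -184.4  166.9] n 121 z 101.0 185.0 dy/dz -0.25 ang -95.0
```

View pics/c11.png

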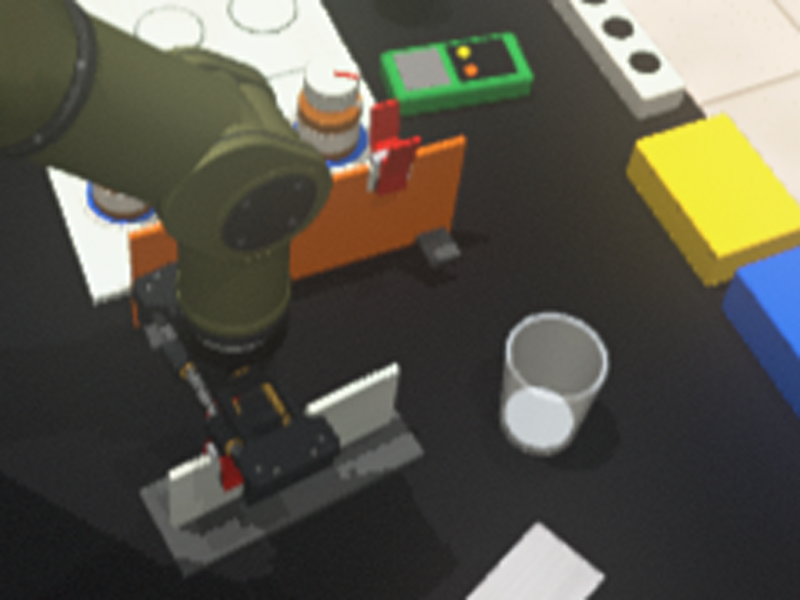

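The first clip stands upright on its mark (395,150). The second is gripped; lift and carry it.

>>> {"api": "step_arm", "payload": {"motion": [{"dp": [0, 0, -30], "twist": [0, 0, 0], "hand": -1}, {"dp": [0, 0, -60], "twist": [0, 0, 0], "hand": -1}, {"dp": [0, 0, -95], "twist": [0, 0, 0], "hand": -1}, {"dp": [0, 0, -125], "twist": [0, 0, 0], "hand": -1}, {"dp": [0, 0, -125], "twist": [0, 0, 0], "hand": -1}]}}

```text
clock: 56.82
tool_pos: [0.4421, -0.3661, 0.2535]
eef_rot: [0.998, 0.057, 0.002, 0.001]
contact_force: [-0.2, 0.2, -0.6]
opening: 0.332
finger_force: 30.0
```

>>> {"api": "step_arm", "payload": {"motion": [{"dp": [19, -44, 0], "twist": [0, 0, 0.07], "hand": -1}, {"dp": [38, -88, 0], "twist": [0, 0, 0.14], "hand": -1}, {"dp": [57, -132, 0], "twist": [0, 0, 0.14], "hand": -1}, {"dp": [76, -176, 0], "twist": [0, 0, 0.14], "hand": -1}, {"dp": [76, -176, 0], "twist": [0, 0, 0.14], "hand": -1}]}}

```text
clock: 57.45
tool_pos: [0.497, -0.1772, 0.2509]
eef_rot: [1.0, -0.008, -0.0, -0.001]
contact_force: [0.3, -1.4, -1.8]
opening: 0.331
finger_force: 30.0
```

>>> {"api": "step_arm", "payload": {"motion": [{"dp": [0, 0, 20], "twist": [0, 0, 0], "hand": -1}, {"dp": [0, 0, 40], "twist": [0, 0, 0], "hand": -1}, {"dp": [0, 0, 45], "twist": [0, 0, 0], "hand": -1}, {"dp": [0, 0, 45], "twist": [0, 0, 0], "hand": -1}, {"dp": [0, 0, 45], "twist": [0, 0, 0], "hand": -1}]}}

```text
clock: 58.08
tool_pos: [0.4966, -0.1825, 0.207]
eef_rot: [1.0, -0.013, 0.0, 0.0]
contact_force: [0.5, 0.8, -0.0]
opening: 0.336
finger_force: 30.0
```

```bash
python3 -c "
from h import *
rel(497.5,-182,203,-1.5)
s=snap('side'); clips(s,box=(.44,.56,-.25,-.12),zt=.1)"
```

```text
dp [0.9, -0.5, 4.0] tw [0.0, -0.001, 0.001] psi -1.5 q [0.66, 0.71, -0.66, 1.9, 0.63, 0.75, -1.95] p [496.6, -182.5, 207.0] open 0.34 t 58.08
clip all [ 493.8 -199.4  147.4] tail [ 493.8 -199.4  147.4] n 16 z 143.0 154.0 dy/dz -0.04 ang -178.4
```

>>> {"api": "step_arm", "payload": {"motion": [{"dp": [0.8, -0.4, 5], "twist": [0, 0, 0], "hand": -1}, {"dp": [0.8, -0.4, 12], "twist": [0, 0, 0], "hand": -1}, {"dp": [0.8, -0.4, 18], "twist": [0, 0, 0], "hand": -1}, {"dp": [0.8, -0.4, 18], "twist": [0, 0, 0], "hand": -1}]}}

```text
clock: 58.62
tool_pos: [0.4967, -0.1818, 0.1879]
eef_rot: [1.0, -0.013, -0.001, -0.0]
contact_force: [0.2, 1.2, -0.6]
opening: 0.331
finger_force: 30.0
```

```bash
python3 mo.py
```

```text
M [ 0.001  0.099 -0.014] F [ 0.2  1.2 -0.6] q [ 0.64  0.74 -0.63  1.91  0.66  0.71 -1.98] psi -1.4 p [ 0.4967 -0.1818  0.1879] 29.99981795772328
```

>>> {"api": "step_arm", "payload": {"motion": [{"dp": [0, 0, 6], "twist": [0, 0, 0], "hand": -1}, {"dp": [0, 0, 12], "twist": [0, 0, 0], "hand": -1}, {"dp": [0, 0, 16], "twist": [0, 0, 0], "hand": -1}, {"dp": [0, 0, 16], "twist": [0, 0, 0], "hand": -1}]}}

```text
clock: 59.12
tool_pos: [0.4969, -0.1818, 0.1722]
eef_rot: [1.0, -0.013, -0.0, -0.0]
contact_force: [0.6, -0.1, -0.0]
opening: 0.332
finger_force: 30.0
```

```bash
python3 mo.py
```

```text
M [ 0.026 -0.016  0.019] F [ 0.6 -0.1 -0. ] q [ 0.63  0.76 -0.61  1.92  0.68  0.68 -2.  ] psi -1.4 p [ 0.4969 -0.1818  0.1722] 29.999818286014488
```

>>> {"api": "step_arm", "payload": {"motion": [{"dp": [0, 0, 2], "twist": [0, 0, 0], "hand": -1}, {"dp": [0, 0, 4], "twist": [0, 0, 0], "hand": -1}, {"dp": [0, 0, 4], "twist": [0, 0, 0], "hand": -1}]}}

```text
clock: 59.5
tool_pos: [0.4973, -0.1818, 0.1695]
eef_rot: [1.0, -0.013, 0.0, 0.0]
contact_force: [-2.7, 0.7, 7.6]
opening: 0.334
finger_force: 30.0
```

```bash
python3 mo.py
```

```text
M [0.034 0.412 0.031] F [-2.7  0.7  7.6] q [ 0.62  0.76 -0.61  1.93  0.69  0.67 -2.01] psi -1.4 p [ 0.4973 -0.1818  0.1695] 30.001217203389388
```

Contact at 169.5 mm, as predicted. Press a little more, then release and move clear.

>>> {"api": "step_arm", "payload": {"motion": [{"dp": [0, 0, 2], "twist": [0, 0, 0], "hand": -1}, {"dp": [0, 0, 2], "twist": [0, 0, 0], "hand": -1}, {"dp": [0, 0, 0], "twist": [0, 0, 0], "hand": -1}, {"dp": [0, 0, 0], "twist": [0, 0, 0], "hand": -0.1}, {"dp": [0, 0, 0], "twist": [0, 0, 0], "hand": 0.1}]}}

```text
clock: 60.12
tool_pos: [0.4971, -0.1819, 0.1683]
eef_rot: [1.0, -0.013, -0.0, -0.0]
contact_force: [-0.6, -0.4, -0.1]
opening: 0.53
finger_force: 0.0
```

>>> {"api": "step_arm", "payload": {"motion": [{"dp": [0, 0, 0], "twist": [0, 0, 0], "hand": 0.5}, {"dp": [0, 0, 0], "twist": [0, 0, 0], "hand": 1}, {"dp": [0, 0, 0], "twist": [0, 0, 0], "hand": 1}, {"dp": [0, 0, -40], "twist": [0, 0, 0], "hand": 1}, {"dp": [0, 0, -90], "twist": [0, 0, 0], "hand": 1}]}}

```text
clock: 60.75
tool_pos: [0.4964, -0.1817, 0.2588]
eef_rot: [1.0, -0.012, -0.001, -0.0]
contact_force: [1.0, -0.3, -0.4]
opening: 1.003
finger_force: 0.0
```

>>> {"api": "step_arm", "payload": {"motion": [{"dp": [-35, 45, 0], "twist": [0, 0, 0], "hand": 1}, {"dp": [-70, 90, 0], "twist": [0, 0, 0], "hand": 1}, {"dp": [-105, 140, 0], "twist": [0, 0, 0], "hand": 1}, {"dp": [-140, 190, 0], "twist": [0, 0, 0], "hand": 1}, {"dp": [-170, 240, 0], "twist": [0, 0, 0], "hand": 1}]}}

```text
clock: 61.38
tool_pos: [0.3195, -0.419, 0.2587]
eef_rot: [1.0, -0.013, -0.0, 0.0]
contact_force: [0.8, -0.4, 0.5]
opening: 0.996
finger_force: 0.0
```

>>> {"api": "step_arm", "payload": {"motion": [{"dp": [-20, 50, 0], "twist": [0, 0, 0], "hand": 1}, {"dp": [-40, 100, 0], "twist": [0, 0, 0], "hand": 1}, {"dp": [-60, 140, 0], "twist": [0, 0, 0], "hand": 1}]}}

```text
clock: 61.75
tool_pos: [0.2562, -0.5579, 0.2584]
eef_rot: [1.0, -0.013, 0.0, 0.0]
contact_force: [0.7, -0.7, 0.6]
opening: 1.004
finger_force: 0.0
```

```bash
python3 - 2>/dev/null <<'E'
from h import *
a=[]
for c in ['side','top']:
    s=snap(c); print(c); clips(s,box=(.42,.74,-.25,-.12),zt=.145)
    for j in jars(s,[(.664,-.058),(.565,-.055),(.464,-.054)]): print(j)
    P=cloud(s);H=hsv(s)
    im=s['pixels'][:,:,::-1]
    a.append(cv2.resize(im[150:285,185:365] if c=='side' else im[130:265,180:360],(400,300),interpolation=cv2.INTER_CUBIC))
cv2.imwrite('pics/c12.png',np.hstack(a))
rel(400,-500,250,0)
E
```

```text
side
clip all [ 655.7 -187.2  149.5] tail [ 655.8 -184.5  164. ] n 135 z 88.0 184.0 dy/dz -0.14 ang -93.2
clip all [ 494.1 -184.9  160.8] tail [ 493.3 -191.9  169.1] n 23 z 142.0 185.0 dy/dz -0.93 ang -95.7
([662.6, -59.8], 27.3, [660.0, -60.2], np.float64(105.4), 0, [0.0, 0.0], 0)
([564.9, -53.6], 27.8, [561.9, -55.2], np.float64(105.5), 1, [2.1, -3.7], -61)
([462.0, -53.9], 26.6, [460.8, -55.7], np.float64(105.4), 6, [7.7, -8.8], -49)
top
clip all [ 657.1 -172.9  154.9] tail [ 657.8 -169.4  167.8] n 32 z 92.0 184.0 dy/dz 0.28 ang -179.9
clip all [ 657.7 -202.3  158.6] tail [ 657.3 -203.9  164.7] n 55 z 129.0 184.0 dy/dz -0.29 ang 178.2
clip all [ 497.7 -168.2  157.5] tail [ 498.5 -166.1  167.9] n 34 z 77.0 186.0 dy/dz 0.33 ang -172.8
clip all [ 497.3 -197.7  160.1] tail [ 497.5 -199.3  166.2] n 54 z 137.0 185.0 dy/dz -0.29 ang -180.0
([664.1, -58.8], 25.3, [664.0, -58.8], np.float64(105.4), 0, [0.0, 0.0], 0)
([566.1, -54.6], 25.3, [565.9, -54.4], np.float64(105.9), 0, [0.0, 0.0], 0)
([464.5, -54.8], 25.5, [464.6, -54.7], np.float64(105.6), 6, [7.1, -8.7], -51)
dp [145.1, -66.1, 6.9] tw [0.002, 0.003, -0.035] psi -2.0 q [1.47, 0.77, -0.75, 1.58, 0.59, 1.03, -1.06] p [252.7, -561.0, 257.4] open 1.0 t 61.85
```

View pics/c12.png

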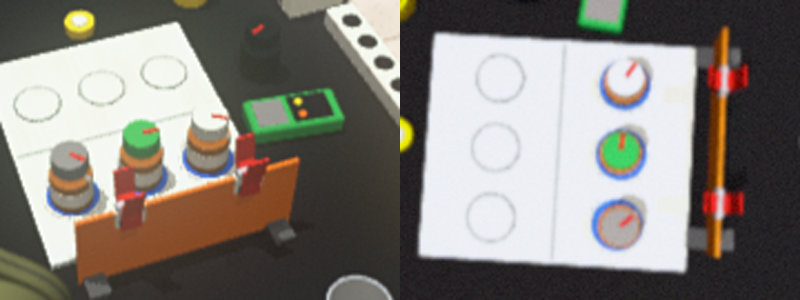

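Both clips stand symmetric and upright at the home height. The three jars are centred within about 3 mm on their windows, and the pointers have not moved. The bystanders in view are untouched, and the robot is clear of everything.

```bash
python3 -c "
from plant import r
print(r.finish_job())"
```

```text
the job is handed in; nothing more can be done
None
```

I handed the job in at about 62 s: all three caps are tight (judged from pointer angles, since the white mark was only made out on the grey jar), each jar stands within about 3 mm of its own window's centre, and both clips are upright and home on the guard's marks.

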